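Clamp the cap on the brewing tank's port

ROBOT

A 7-joint arm with a two-finger parallel gripper is mounted at the origin on a cart in front of the work surface, level with it; the furniture and walls round the work are solid. World frame = base frame: x ahead of the robot, y to its left, z up, the work surface at z = 0. Lengths are in mm, angles in rad, forces in N, time in s.
With the tool pointing down it reaches from about 400 to 875 mm from the base axis. Payload 4.4 kg.
Tool frame: the origin (TCP) lies at the very end of the fingers, on their centre line; the grasp point (between the pads) lies 19 mm behind it; y points along the fingers, x is the direction in which the jaws open and shut, and the axes are right-handed (so a half turn about y gives the same grasp; the last joint's range is limited). The gripper opens to 85 mm and grips with 20 to 120 N. Pads are 22 mm wide; open, the fingers measure 114 mm over their backs; the gripper's body (76 mm by 85 mm) begins 54 mm behind the grasp point. The pads swing forward as they close: fully open they stand 13 mm farther back than shut.
Start: joints at [-1.34, 0.628, 0.038, 1.517, -0.027, 0.996, -0.02], TCP at [190.076, 621.602, 231.313] pointing down, gripper open.
Joint ranges: [-3.06, 3.06], [-0.37, 2.12], [-1.25, 1.32], [0.18, 2.47], [-1.1, 4.24], [0.23, 1.98], [-2.94, 2.94]. Speed limits (rad/s): [2.57, 2.57, 3.14, 3.14, 3.14, 3.14, 3.14].

INTERFACE

Orientations are given as [roll, pitch, yaw] about the fixed x, y, z axes, in that order (R = Rz(yaw) Ry(pitch) Rx(roll)).
In Python, from cell import ctrl, get_image, nets gives the robot as it stands. The module is installed in compiled form; this text tells all that it offers.
- The arm moves only by the tool step_arm, never from a script. Its argument "moves" is text: rows parted by semicolons, each of 7 numbers parted by spaces: the shift along the tool's x, y, z normalised to -1 to 1, where 1 is 0.05 m, then the turn, a rotation vector about the tool's x, y, z normalised to -1 to 1, where 1 is 0.12 rad, then the opening, from 0 (shut) to 1 (fully open). A call has 1 to 20 rows; each row shifts and turns the commanded pose from where the row before left it, along the tool's axes as they then stand; what a row does not reach is not made up. A row lasts 1/10 s, in which the tool goes at most 50 mm and 8.59 degrees, less where a joint would pass 70% of its speed; a pose out of reach is approached as far as the arm can. A call with a number of a shift or a turn outside -1 to 1 is refused whole. A call with a gripper value outside its range is refused whole. The fingers move at their own pace and stop on an object; the grip force is fixed at half the most. Time passes only in rows, so rows that do not move let the fingers close. It gives the time, the measured TCP pose, the force and the opening at its end, in the units of the state.
- ctrl.read_state(): the state, without advancing time (a new reading comes with each control period).
- get_image(name): name is "side" or "top"; returns a dict with "color" (384x512x3 uint8, blue, green, red), "vertical_fov" (degrees; the focal length in pixels is half the picture's height over the tangent of half this angle, whatever the lens; pixels are square), "cx", "cy" (the principal point, pixels), "R" (3x3) and "t" (3): a world point X has camera coordinates R X + t. Camera axes: x right, y down, z forward; pixel columns grow to the right and rows downward; lengths in mm; the calibration is good to about 2 mm. A picture is of the moment at which its call begins. There is no depth.
- ctrl.finish_job(): hands the job in, once; it reports no verdict.
Trained networks look in a picture, given as the dict that the camera call returned (one of the last four; its "shot" number tells which), for a name from the list of things; names that differ only in an ending like _2 or _b are one class to them, and where a whole thing is asked for, a point or a joint stands for the part that bears it (a point fixed in the world has none). Each returns a list of dicts, best first, with "conf" (0 to 1); they miss things now and then, are a little off and sometimes report something else, mostly with a low value. They report only what shows in the picture. A call takes as long as a camera call. They do not tell look-alikes from the thing itself.
- nets.find_in(picture, target): "position" ([x, y, z] in mm, in world coordinates, good to about 4 mm: the middle of the surface that is visible of it).
- nets.cut_out(picture, target): "pixels" (384x512 bool, what is visible of it).
- nets.place_of(picture, target): "position" ([x, y, z] in mm, in world coordinates, good to about 4 mm: a listed point, or the origin of a listed thing).
The state is a dict: "clock": time; "qpos": joint angles; "qd": joint speeds; "tau": joint torques, N m; "eef_pos": TCP position; "tool_rot": TCP orientation; "force": force on the tool from outside, world axes, zero at the start; "torque": the same for the moment, N m; "width": finger opening in mm.
Only numpy, scipy, OpenCV 4.12 (cv2) and the standard library are available. Lean on these libraries where they do the work, as an engineer would, in place of code of your own. Each camera call takes 0.05 s, during which the arm holds its last target.

TASK

Close the port on top of the small steel brewing tank: take the flanged cap from the wooden board and set it on the port with its plug fully down in the bore, swing both halves of the hinged clamp ring in around the two flanges until they meet the seal, then turn the latch lever so that its hook catches the pin on the other half and draws the ring fully shut. Feel your way with the cap and the lever: stop turning as soon as the lever comes up firm and the ring is home, do not force either of them, let go, and leave the other things where they are.

Things in the scene. Friction and masses are not known exactly. Their poses are not given: they have to be found in the camera images.
- port (a point): centre of the port's upper flange face, on top of the squat steel tank (190 mm across, fixed). Flange 77 mm across, face 127 mm above the worktop; bore 58 mm across, 26 mm deep. Axes: z up along the bore, -x to the tank's front (tap, clamp lugs), +y to its left. The tank's shoulder lies over 27 mm lower; loop handles reach 122 mm left and right, 60 mm high
- hinge (a point): axis of the upright hinge post of the clamp ring, 56 mm behind the port's axis, at the height of the flange face; both half rings swing about it in the level plane
- jaw_l_turn (a joint): opening angle of the left half ring (rad): 0 = fully shut, grows as it swings out to the tank's left; light friction keeps it where it is left. It swings freely down to 0.011, where the seal starts to push back: 5 N at its lug brings it to about 0.009, let go it returns to 0.011 or a little more. Only the latch can draw and hold it to 0
- jaw_r_turn (a joint): the same for the right half ring, growing as it swings out to the tank's right
- jaw_l: left half ring of the clamp: steel channel, 95 mm across outside, 19 mm high (half above, half below the flange face), with a lug at its free end in front. Origin on the hinge axis at flange height, axes as the port's when shut. Its lip overhangs the flanges by 4 mm, so the cap goes on only while both halves stand open by 0.3 or more
- jaw_r: right half ring, mirror image; its lug carries the upright keeper pin (10 mm thick, 11 mm tall) on a set-screw, set up to 1.7 mm further in or out
- jaw_l_end (a point): point on the outer (left) face of the left lug, where it is pushed shut; when shut, 111 mm ahead of and 19.5 mm left of the hinge axis, at flange height. The lug face runs from 10 mm nearer the hinge to 26 mm further, and from 8.5 mm below to 10.5 mm above this point
- jaw_r_end (a point): the same on the outer (right) face of the right lug, 19.5 mm right of the hinge axis when shut; the set-screw's small nut stands out 5 to 9 mm from that face, 13 mm further ahead
- latch: steel cam latch on the left lug: hub, level hook (7.5 mm thick) and above it a hand lever, turning about an upright pin. Origin on that pin, on the lug's top. With both halves resting on the seal the hook takes the keeper pin at an angle of about 1.15 to 0.7, then draws the halves together by 8 mm per rad; friction holds it where it is left
- latch_turn (a joint): angle of the latch (rad): at 1.8 to 2.3 the hook is clear, the lever pointing ahead; it closes anticlockwise seen from above and the value falls. The ring comes home between 0.7 and 0.25, differing with the keeper's set-screw, so it must be felt: at the knob under 2 N until the hook bites, 3 to 7 N while the seal is squeezed, home at 8 to 10 N, forced at about 20 N, 0.2 rad on
- knob (a point): grip point on the upright black round knob at the lever's end: 13 mm thick, 32 mm tall, this point 20 mm above its foot and 12 mm below its top; 66 mm from the latch's pin. The lever bar (12 mm wide) ends just below the knob's foot
- pivot (a point): axis of the latch's pin at the height of the knob's grip point; the knob goes round this point in a level circle of 66 mm radius (the point itself moves with the left half ring, 1 to 2 mm to the right as the ring is drawn in: yield to sideways pull at the knob, which works against the seal and the hook)
- cap_stem (a point): grip point on the upright stem of the loose steel cap (stem 20 mm thick, from 21 mm below to 14 mm above this point, rising from a wider boss), 43 mm above the underside of the plug and 33 mm above the flange's underside. Cap 0.2 to 0.4 kg, flange 77 mm across, 6 mm thick; plug 56 mm across, 10 mm long, 3 mm chamfer. It stands on the wooden board (21 mm thick)
- cap_seat (a point): centre of the underside of the cap's flange; it coincides with port when the cap is seated
- mug: plain orange mug with a handle, 78 x 108 x 101 mm high, at the left (leave alone); origin under its middle
- spoon: metal spoon, 194 mm long, lying near the front edge between board and tank (leave alone); origin under its middle
- tumbler: clear glass tumbler, 77 mm across, 89 mm high, at the back left (leave alone); origin under its middle
- tank: the whole tank with its clamp; origin on the worktop under the port's axis, axes as the port's
Mind the look-alikes: they are no part of the job. Leave any red look-alike of the part that bears cap_stem alone.

How it is judged (in metres and radians):
On the way, in this order (a step that is already met when the one before it is completed fails the run):
1. the cap sits on the port, its plug fully down (horizontal distance between cap_seat and port below 0.002 m and z of cap_seat in the frame of port below 0.0015 m and angle between the z axis of cap_seat and the z axis of port, either way round below 0.03 rad), for 0.2 s.
2. both half rings are swung in around the two flanges, with the cap seated (all of step 1 and value of joint each of jaw_l_turn, jaw_r_turn below 0.03 rad), for 0.2 s.
At the end, for the whole second after the job is handed in: the cap is seated (flange faces within 1.5 mm, axes within 2 mm, upright within 0.03 rad) and at rest, both half rings are drawn fully shut (each within 0.004 rad of 0, further than the seal lets them stay by themselves) and the latch is hooked (angle under 0.8 rad) (all of step 1 and value of joint each of jaw_l_turn, jaw_r_turn below 0.004 rad and value of joint latch_turn below 0.8 rad and linear speed of cap below 0.01 m/s); the robot touches nothing.
It fails at once if the latch is forced: its hook loads the keeper pin with more than 100 N (about 20 N at the knob) (contact force between latch and jaw_r above 100 N).
It fails at once if the cap is rammed: more than 45 N between the cap and the port or clamp (contact force between cap and tank above 45 N).
It fails at once if the mug, the spoon or the tumbler is moved by more than 30 mm (distance of any of mug, spoon, tumbler from where it was at the start of the episode above 0.03 m).
It also fails if it takes over 72 s, if anything falls off the work surface, if the arm or the gripper's body presses on something with over 40 N, if the wrist force passes 120 N, or if a joint passes its speed limit or range.

## Working session

There is one attempt and no reset: what is moved stays moved. The work goes in short steps, Python scripts to look and compute and a tool call to move; the robot and the scene stay as the last step left them, time stands still between calls to the robot, and variables do not carry over. Pictures are saved under pics/ and viewed, and the job is handed in when it is done.

Besides the shell and the picture viewer there is one more tool, called after "Call:" by a JSON object that holds its "op" and its "data". step_arm: Moves the arm, as the interface text tells. Scaled input: -1 to 1 covers 0.05 m each way for a shift and 0.12 rad each way for a turn. Its arguments: {"type":"object","properties":{"moves":{"type":"string"}},"required":["moves"]}

```bash
ls; mkdir -p pics
python3 - <<'E'
from cell import ctrl,get_image,nets
import cv2
s=ctrl.read_state()
for k,v in s.items(): print(k,v)
for n in ["side","top"]:
    p=get_image(n); cv2.imwrite(f"pics/{n}0.png",p["color"])
    print(n,p["vertical_fov"],p["cx"],p["cy"],p["R"],p["t"],p["shot"])
    for t in ["port","hinge","jaw_l_end","jaw_r_end","knob","pivot","cap_stem","cap_seat","tank","mug","spoon","tumbler","latch","jaw_l","jaw_r"]:
        r=nets.place_of(p,t); print(t,[( [round(float(x)) for x in d["position"]],round(d["conf"],2)) for d in r[:3]])
E
```

```text
pics
clock 0.0
qpos [-1.33978348  0.62935791  0.03842654  1.5184223  -0.02701055  0.99627215
 -0.01998948]
qd [-0.00165126 -0.00025624 -0.0016898  -0.00072222 -0.00061399  0.00074051
  0.00016727]
tau [ 2.75262491e-04 -5.63396215e+01  1.22662023e+00 -1.93449533e+01
  1.11411445e-02  1.03152022e-02 -5.31701275e-06]
eef_pos [189.88054083 620.96971723 230.3637968 ]
tool_rot [-1.5708057   0.00194225  1.27399948]
force [-0.26612778 -0.12569266  1.1879432 ]
torque [-0.00114386 -0.01647848 -0.05203805]
width 85.63212306109679
side 54.78894765615284 260.13444534259776 189.65610711253265 [[ 0.9498053  -0.31245537 -0.01554167]
 [-0.20449552 -0.58249754 -0.78668812]
 [ 0.23675195  0.75037874 -0.61715497]] [-462.62576325  285.09020637 1349.80055507] 1
port [([512, -293, 129], 0.91), ([547, 570, -1], 0.58)]
hinge [([563, -269, 130], 0.83), ([512, -293, 3], 0.55)]
jaw_l_end [([458, -238, 128], 0.61), ([493, -362, 126], 0.22)]
jaw_r_end [([496, -358, 128], 0.48)]
knob [([382, -226, 180], 0.67)]
pivot []
cap_stem [([501, -27, 42], 0.75), ([458, 284, 67], 0.74), ([457, -237, 126], 0.36)]
cap_seat [([
[... 570 characters left out ...]
7941] 2
port [([514, -286, 125], 0.81)]
hinge [([566, -271, 126], 0.97)]
jaw_l_end [([457, -238, 128], 0.93)]
jaw_r_end [([497, -358, 123], 0.84)]
knob [([379, -224, 172], 0.73), ([648, 500, -3], 0.73)]
pivot [([512, -288, 124], 0.67), ([442, -240, 174], 0.49)]
cap_stem [([500, -27, 46], 0.95), ([462, 285, 60], 0.9), ([513, -292, 1], 0.41)]
cap_seat [([502, -27, 10], 0.74), ([462, 289, 32], 0.66)]
tank [([513, -291, 3], 0.91), ([563, -266, 126], 0.52)]
mug [([542, 565, -1], 0.97)]
spoon [([390, -73, -3], 0.68)]
tumbler [([649, 498, -2], 0.83)]
latch [([563, -268, 130], 0.61), ([440, -242, 136], 0.51), ([381, -225, 170], 0.32)]
jaw_l [([564, -268, 124], 0.79)]
jaw_r [([564, -268, 124], 0.79)]
```

View pics/side0.png

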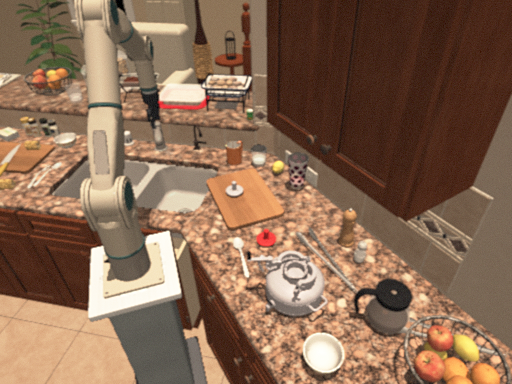

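View pics/top0.png

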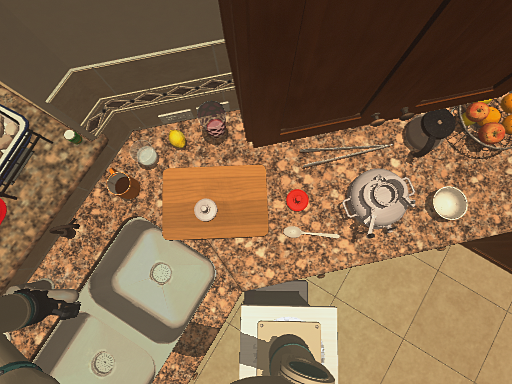

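```bash
cat > h.py <<'E'
import numpy as np, cv2
def f(p): return p["color"].shape[0]/2/np.tan(np.radians(p["vertical_fov"])/2)
def proj(p,X):
    c=p["R"]@np.asarray(X,float)+p["t"]; return np.array([p["cx"]+f(p)*c[0]/c[2],p["cy"]+f(p)*c[1]/c[2]])
def atz(p,u,v,z):
    d=p["R"].T@np.array([(u-p["cx"])/f(p),(v-p["cy"])/f(p),1]); C=-p["R"].T@p["t"]
    return C+d*(z-C[2])/d[2]
def tri(ps,uvs):
    A=[];b=[]
    for p,(u,v) in zip(ps,uvs):
        d=p["R"].T@np.array([(u-p["cx"])/f(p),(v-p["cy"])/f(p),1]);d/=np.linalg.norm(d)
        C=-p["R"].T@p["t"];M=np.eye(3)-np.outer(d,d);A.append(M);b.append(M@C)
    return np.linalg.solve(sum(A),sum(b))
def crop(p,u,v,r,name,s=8,pts=()):
    u0,v0=int(u-r),int(v-r)
    c=p["color"][max(v0,0):v0+2*r,max(u0,0):u0+2*r]
    c=cv2.resize(c,None,fx=s,fy=s,interpolation=cv2.INTER_CUBIC)
    for q in pts: cv2.circle(c,(int((q[0]-u0+.5)*s),int((q[1]-v0+.5)*s)),3,(0,0,255),-1)
    cv2.imwrite(name,c)
E
python3 - <<'E'
from cell import *
from h import *
for n in ["side","top"]:
    p=get_image(n)
    q=proj(p,[513,-290,127]); print(n,q); crop(p,*q,36,f"pics/port_{n}.png",8)
    q=proj(p,[460,285,60]); print(n,q); crop(p,*q,24,f"pics/cap_{n}.png",10)
    for t in ["cap_stem"]:
        for d in nets.cut_out(p,t): 
            ys,xs=np.where(d["pixels"]); print(t,round(d["conf"],2),len(xs),xs.mean(),ys.mean(),xs.min(),xs.max(),ys.min(),ys.max())
import subprocess
a=[cv2.imread(f"pics/port_{n}.png") for n in("side","top")]
cv2.imwrite("pics/port_pair.png",cv2.resize(np.hstack(a),(800,400)))
a=[cv2.imread(f"pics/cap_{n}.png") for n in("side","top")]
cv2.imwrite("pics/cap_pair.png",cv2.resize(np.hstack(a),(800,400)))
E
```

```text
side [295.83956711 268.21403854]
side [233.9258029  184.62928552]
cap_stem 0.51 154 233.88311688311688 188.9090909090909 226 241 181 195
top [385.52089775 194.11605532]
top [204.33120222 209.11749308]
cap_stem 0.87 327 296.72477064220186 199.43730886850153 286 307 190 209
cap_stem 0.74 410 205.01463414634145 209.4658536585366 194 216 199 220
```

View pics/port_pair.png

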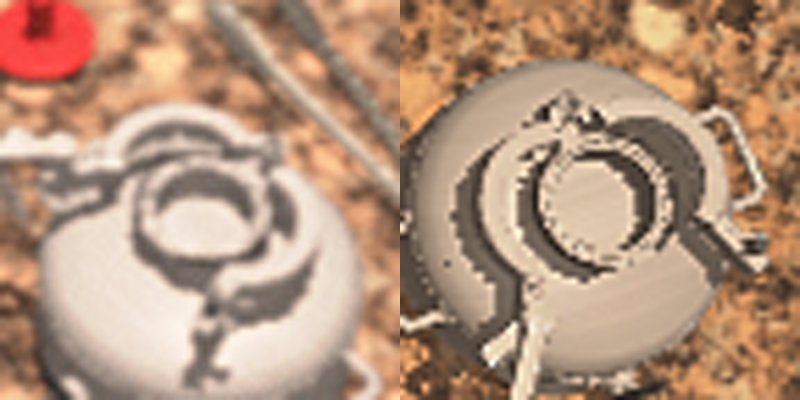

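View pics/cap_pair.png

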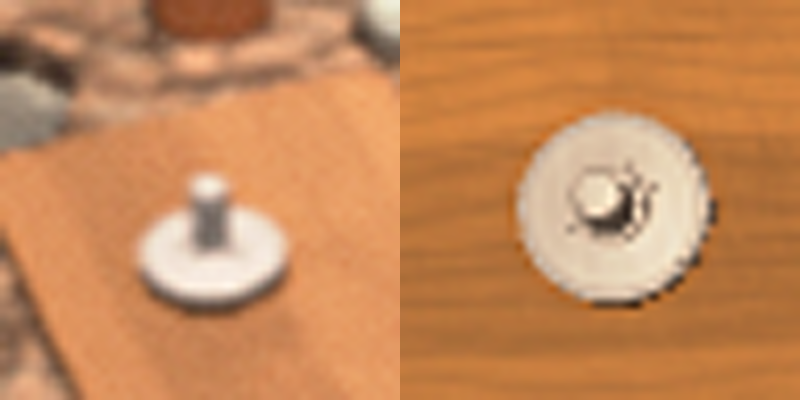

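```bash
cat > ov.py <<'E'
from cell import *
from h import *
import sys
def over(p,c,circs,u,v,r,s):
    u0,v0=int(u-r),int(v-r)
    im=cv2.resize(p["color"][v0:v0+2*r,u0:u0+2*r],None,fx=s,fy=s,interpolation=cv2.INTER_CUBIC)
    for (x,y,z,R,col) in circs:
        t=np.linspace(0,2*np.pi,90)
        q=np.array([proj(p,[x+R*np.cos(a),y+R*np.sin(a),z]) for a in t])
        q=((q-[u0,v0]+.5)*s)
        cv2.polylines(im,[np.round(q*8).astype(int)],True,col,1,cv2.LINE_AA,3)
    return im
E
python3 - <<'E'
from ov import *
for name,X,C in [("port",(513,-290,127),[(513,-290,127,38.5,(0,0,255)),(513,-290,127,29,(0,255,0)),(513,-290,101,29,(255,0,0))]),
  ("cap",(460,286,40),[(460,286,37,38.5,(0,0,255)),(460,286,78,10,(0,255,0)),(460,286,31,38.5,(255,0,0))])]:
    o=[]
    for n in ["side","top"]:
        p=get_image(n); q=proj(p,X); o.append(over(p,None,C,*q,28,7))
    cv2.imwrite(f"pics/ov_{name}.png",np.hstack(o))
E
```

```text
(no output)
```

View pics/ov_port.png

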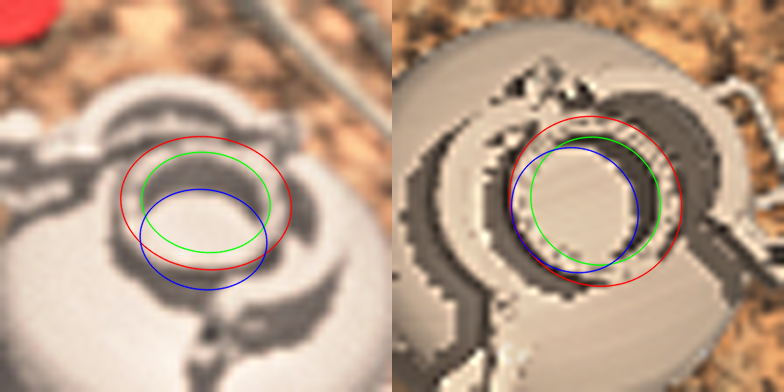

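View pics/ov_cap.png

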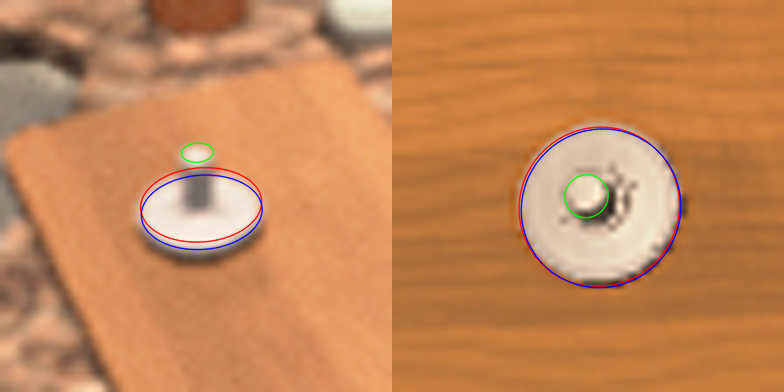

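Call:
{"op": "step_arm", "data": {"moves": "0 0 0 0 1 0 1;0 0 0 0 1 0 1;0 0 0 0 1 0 1;0 0 0 0 1 0 1;0 0 0 0 1 0 1;0 0 0 0 1 0 1;0 0 0 0 1 0 1;0 0 0 0 0.28 0 1;0.24 0 -0.82 0 0 0 1;0.24 0 -0.82 0 0 0 1;0.24 0 -0.82 0 0 0 1;0.24 0 -0.82 0 0 0 1;0.24 0 -0.82 0 0 0 1;0.24 0 -0.82 0 0 0 1;0.24 0 -0.82 0 0 0 1;0.24 0 -0.82 0 0 0 1;0.24 0 -0.82 0 0 0 1;0.24 0 -0.82 0 0 0 1"}}

```text
clock: 3.8
eef_pos: [461.4, 289.5, 231.6]
tool_rot: [-1.57, -0.001, 0.403]
force: [0.1, 0.7, 0.3]
width: 85.2
```

Call:
{"op": "step_arm", "data": {"moves": "-0.05 0.6 -0.05 0 0 0 1;0 0.6 0 0 0 0 1;0 0.6 0 0 0 0 1;0 0.6 0 0 0 0 1;0 0 0 0 0 0 1;0 0 0 0 0 0 1"}}

```text
clock: 4.4
eef_pos: [459.2, 287.5, 111.6]
tool_rot: [-1.571, 0.0, 0.401]
force: [-0.0, -0.6, 0.2]
width: 85.1
```

```bash
cat > look.py <<'E'
from ov import *
import sys
# look.py name x y z r  -> side+top crop with grip axis
def pair(name,X,r=28,s=7,C=()):
    o=[]
    for n in ["side","top"]:
        p=get_image(n); q=proj(p,X); o.append(over(p,None,C,*q,r,s))
    cv2.imwrite(f"pics/{name}.png",np.hstack(o))
E
python3 - <<'E'
from look import *
s=ctrl.read_state(); print(s["eef_pos"],s["force"])
e=s["eef_pos"]
pair("precap",(460,286,60),28,7,[(e[0],e[1],78,10,(0,0,255)),(e[0],e[1],31,38.5,(255,0,0))])
E
```

```text
[459.22009261 287.49556284 111.56556332] [-0.00543861 -0.59182711  0.24622312]
```

View pics/precap.png

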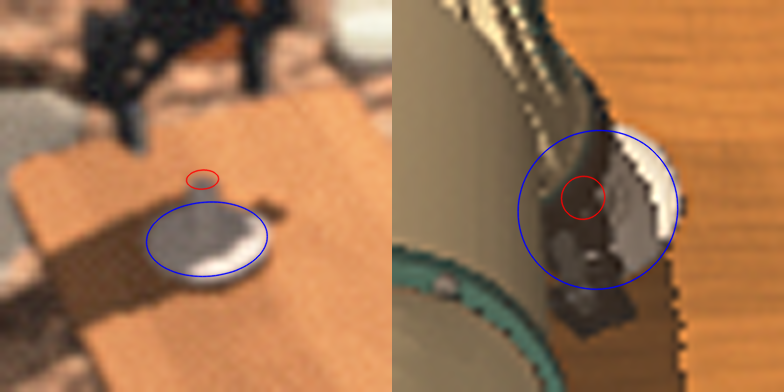

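Call:
{"op": "step_arm", "data": {"moves": "0 0.4 -0.02 0 0 0 1;0 0.4 0 0 0 0 1;0 0.3 0 0 0 0 1;0 0.18 0 0 0 0 1;0 0 0 0 0 0 1;0 0 0 0 0 0 1"}}

```text
clock: 5.1
eef_pos: [460.1, 287.0, 48.3]
tool_rot: [-1.571, -0.002, 0.401]
force: [0.7, -0.2, -0.6]
width: 85.7
```

Run:
```python
from look import *
s=ctrl.read_state(); print(s["eef_pos"],s["force"])
e=s["eef_pos"]
pair("atcap",(460,286,60),28,7)
```

```text
[460.14938204 287.01950987  48.29109584] [ 0.65129622 -0.22611363 -0.57910635]
```

View pics/atcap.png

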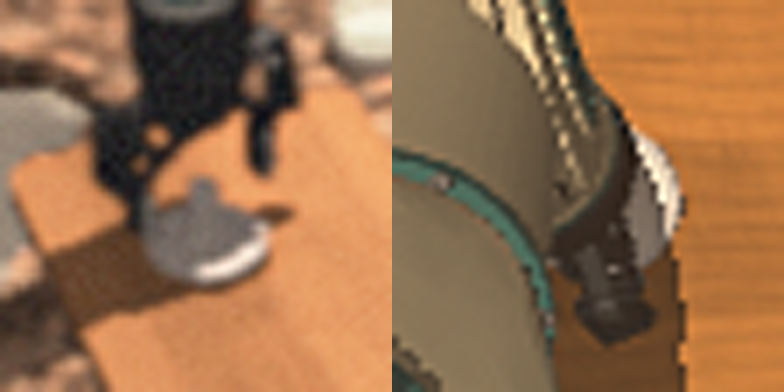

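Call:
{"op": "step_arm", "data": {"moves": "0 0 0 0 0 0 0.5;0 0 0 0 0 0 0.35;0 0 0 0 0 0 0.3;0 0 0 0 0 0 0.25;0 0 0 0 0 0 0.2;0 0 0 0 0 0 0.1;0 0 0 0 0 0 0;0 0 0 0 0 0 0;0 0 0 0 0 0 0;0 0 0 0 0 0 0"}}

```text
clock: 6.2
eef_pos: [460.0, 286.9, 47.5]
tool_rot: [-1.571, -0.001, 0.4]
force: [2.4, 0.3, 2.1]
width: 18.5
```

Call:
{"op": "step_arm", "data": {"moves": "0 -0.3 0 0 0 0 0;0 -0.8 0 0 0 0 0;0 -0.9 0 0 0 0 0;0 -0.9 0 0 0 0 0;0 -0.75 0 0 0 0 0;-0.25 0 -0.79 0 0 0 0;-0.25 0 -0.79 0 0 0 0;-0.25 0 -0.79 0 0 0 0;-0.25 0 -0.79 0 0 0 0;-0.25 0 -0.79 0 0 0 0;-0.25 0 -0.79 0 0 0 0;-0.25 0 -0.79 0 0 0 0;-0.25 0 -0.79 0 0 0 0;-0.25 0 -0.79 0 0 0 0"}}

```text
clock: 7.6
eef_pos: [492.3, -85.7, 228.5]
tool_rot: [-1.568, 0.004, 0.401]
force: [1.6, 0.1, -4.1]
width: 18.6
```

Run:
```python
from look import *
s=ctrl.read_state(); print(s["eef_pos"],s["force"])
e=s["eef_pos"]
o=[get_image(n)["color"] for n in("side","top")]
cv2.imwrite("pics/mid.png",cv2.resize(np.hstack(o),(800,300)))
pair("midc",(e[0],e[1],e[2]),28,7,[(e[0],e[1],e[2]-16.5,38.5,(0,0,255))])
```

```text
[492.26826821 -85.68575844 228.53407305] [ 1.61131757  0.09384774 -4.07492419]
```

View pics/midc.png

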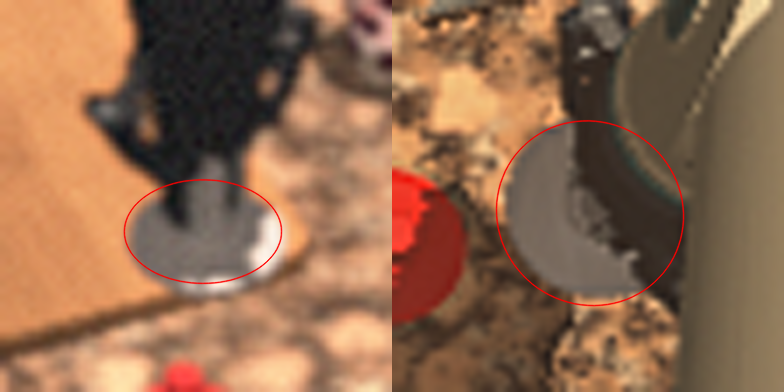

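Call:
{"op": "step_arm", "data": {"moves": "-0.25 0 -0.79 0 0 0 0;-0.25 0 -0.79 0 0 0 0;-0.25 0 -0.79 0 0 0 0;-0.25 0 -0.79 0 0 0 0;-0.25 0 -0.79 0 0 0 0;0 0 0 0 0 0 0;0 0 0 0 0 0 0;0 0 0 0 0 0 0;0 0 0 0 0 0 0"}}

```text
clock: 8.7
eef_pos: [514.2, -288.2, 229.3]
tool_rot: [-1.569, 0.0, 0.404]
force: [0.5, 0.2, -3.3]
width: 18.4
```

Run:
```python
from look import *
s=ctrl.read_state(); print(s["eef_pos"],s["force"])
e=s["eef_pos"]
pair("abv",(e[0],e[1],e[2]-30),30,6,[(e[0],e[1],e[2]-10.5,38.5,(0,0,255)),(e[0],e[1],e[2]-16.5,38.5,(0,255,0))])
for n in("side","top"):
    p=get_image(n)
    for t in("cap_stem","cap_seat","port","hinge","jaw_l_end","jaw_r_end","knob","tank"):
        r=nets.place_of(p,t);print(n,t,[( [round(float(x),1) for x in d["position"]],round(d["conf"],2)) for d in r[:3]])
```

```text
[ 514.15030742 -288.20576756  229.34489284] [ 0.54687142  0.15456749 -3.33764963]
side cap_stem [([513.2, -290.2, 250.6], 0.77), ([504.1, -29.9, 40.9], 0.54)]
side cap_seat [([512.2, -285.8, 210.4], 0.68), ([499.1, -25.7, 14.0], 0.64), ([495.7, -360.9, 127.6], 0.57)]
side port [([510.7, -289.4, 130.0], 0.7)]
side hinge [([564.2, -265.6, 130.6], 0.56)]
side jaw_l_end [([457.1, -237.0, 124.6], 0.82), ([510.9, -291.4, 213.4], 0.53), ([441.8, -243.4, 142.7], 0.34)]
side jaw_r_end [([493.8, -359.3, 127.8], 0.71)]
side knob [([381.8, -219.3, 174.5], 0.54)]
side tank []
top cap_stem [([500.5, -30.1, 46.3], 0.87), ([509.6, -291.3, 243.0], 0.69)]
top cap_seat [([514.8, -289.5, 217.0], 0.89), ([500.0, -25.7, 6.3], 0.58)]
top port [([512.6, -288.1, 128.2], 0.91)]
top hinge [([564.2, -267.0, 126.7], 0.6)]
top jaw_l_end [([458.3, -236.2, 125.8], 0.88)]
top jaw_r_end [([499.9, -358.3, 126.7], 0.45)]
top knob [([381.1, -224.3, 170.1], 0.49)]
top tank [([513.2, -288.6, -0.3], 0.59), ([379.1, -224.4, 170.0], 0.3)]
```

View pics/abv.png

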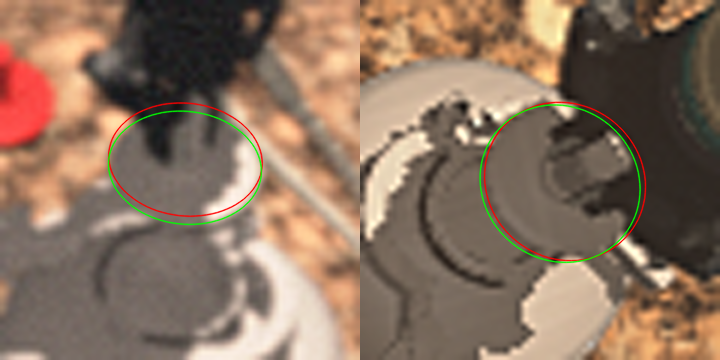

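Call:
{"op": "step_arm", "data": {"moves": "-0.03 0.4 -0.015 0 0 0 0;0 0.5 0 0 0 0 0;0 0.3 0 0 0 0 0;0 0.14 0 0 0 0 0;0 0 0 0 0 0 0;0 0 0 0 0 0 0;0 0 0 0 0 0 0"}}

```text
clock: 10.4
eef_pos: [513.4, -292.6, 163.8]
tool_rot: [-1.572, -0.001, 0.4]
force: [0.4, -0.0, -3.8]
width: 18.7
```

Run:
```python
from look import *
s=ctrl.read_state(); print(s["eef_pos"],s["force"])
e=s["eef_pos"]
pair("abv2",(e[0],e[1],e[2]-30),30,6,[(e[0],e[1],e[2]-10.5,38.5,(0,0,255)),(513,-289.5,127,38.5,(0,255,0))])
```

```text
[ 513.42962747 -292.6453599   163.84019206] [ 0.38568963 -0.04607038 -3.77062867]
```

View pics/abv2.png

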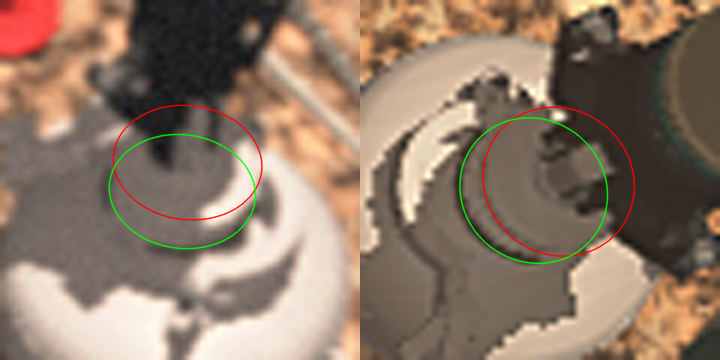

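Call:
{"op": "step_arm", "data": {"moves": "0.016 0 0.06 0 0 0 0;0 0 0 0 0 0 0;0 0 0 0 0 0 0;0 0 0 0 0 0 0"}}

```text
clock: 10.9
eef_pos: [512.3, -289.1, 162.9]
tool_rot: [-1.571, -0.0, 0.4]
force: [-0.0, -0.0, -3.9]
width: 18.2
```

Call:
{"op": "step_arm", "data": {"moves": "0 0.06 0 0 0 0 0;0 0 0 0 0 0 0"}}

```text
clock: 11.1
eef_pos: [512.0, -288.9, 159.3]
tool_rot: [-1.57, 0.001, 0.4]
force: [-0.6, 0.4, -3.9]
width: 18.0
```

Call:
{"op": "step_arm", "data": {"moves": "0.01 0.05 -0.01 0 0 0 0;0 0.04 0 0 0 0 0;0 0 0 0 0 0 0"}}

```text
clock: 11.4
eef_pos: [512.7, -289.2, 154.8]
tool_rot: [-1.57, 0.001, 0.4]
force: [-0.8, 0.4, -3.8]
width: 18.1
```

Call:
{"op": "step_arm", "data": {"moves": "0 0.04 0 0 0 0 0;0 0 0 0 0 0 0"}}

```text
clock: 11.6
eef_pos: [512.8, -289.3, 153.0]
tool_rot: [-1.57, 0.0, 0.4]
force: [-0.3, -0.3, -4.1]
width: 18.5
```

Call:
{"op": "step_arm", "data": {"moves": "0 0.04 0 0 0 0 0;0 0 0 0 0 0 0"}}

```text
clock: 11.8
eef_pos: [512.8, -289.2, 151.1]
tool_rot: [-1.57, 0.0, 0.4]
force: [-0.5, 0.8, -4.3]
width: 18.7
```

Call:
{"op": "step_arm", "data": {"moves": "0 0.04 0 0 0 0 0;0 0 0 0 0 0 0"}}

```text
clock: 12.0
eef_pos: [512.8, -289.2, 149.0]
tool_rot: [-1.57, 0.0, 0.4]
force: [0.7, 0.3, -4.2]
width: 18.3
```

Call:
{"op": "step_arm", "data": {"moves": "0 0.03 0 0 0 0 0;0 0 0 0 0 0 0"}}

```text
clock: 12.2
eef_pos: [512.9, -289.3, 147.6]
tool_rot: [-1.571, 0.0, 0.4]
force: [0.2, -0.0, -3.8]
width: 18.3
```

Call:
{"op": "step_arm", "data": {"moves": "0 0.03 0 0 0 0 0;0 0 0 0 0 0 0"}}

```text
clock: 12.4
eef_pos: [512.9, -289.3, 146.1]
tool_rot: [-1.571, 0.0, 0.4]
force: [0.5, -0.2, -3.0]
width: 18.5
```

Call:
{"op": "step_arm", "data": {"moves": "0 0.03 0 0 0 0 0;0 0 0 0 0 0 0"}}

```text
clock: 12.6
eef_pos: [512.9, -289.3, 144.6]
tool_rot: [-1.571, 0.0, 0.4]
force: [0.5, -0.8, -4.8]
width: 18.0
```

Call:
{"op": "step_arm", "data": {"moves": "0 0.02 0 0 0 0 0;0 0 0 0 0 0 0"}}

```text
clock: 12.8
eef_pos: [512.9, -289.4, 143.7]
tool_rot: [-1.571, 0.0, 0.4]
force: [-0.9, -0.1, -3.7]
width: 18.3
```

Call:
{"op": "step_arm", "data": {"moves": "0 0.02 0 0 0 0 0;0 0 0 0 0 0 0"}}

```text
clock: 13.0
eef_pos: [513.0, -289.3, 143.5]
tool_rot: [-1.571, -0.0, 0.4]
force: [-0.6, 2.4, 3.7]
width: 18.2
```

Call:
{"op": "step_arm", "data": {"moves": "0 0 0 0 0 0 0.3;0 0 0 0 0 0 0.4;0 0 0 0 0 0 0.5;0 0 0 0 0 0 0.5;0 0 0 0 0 0 0.5"}}

```text
clock: 13.5
eef_pos: [513.0, -289.4, 142.8]
tool_rot: [-1.571, -0.0, 0.4]
force: [0.1, 0.7, -0.2]
width: 42.4
```

Run:
```python
from look import *
s=ctrl.read_state(); print(s["eef_pos"],s["force"],s["width"])
e=s["eef_pos"]
pair("seat",(513,-289,133),30,6,[(513,-289.3,133,38.5,(0,0,255))])
```

```text
[ 513.03587212 -289.430952    142.76403743] [ 0.10467163  0.72304551 -0.22665911] 42.36167274107656
```

View pics/seat.png

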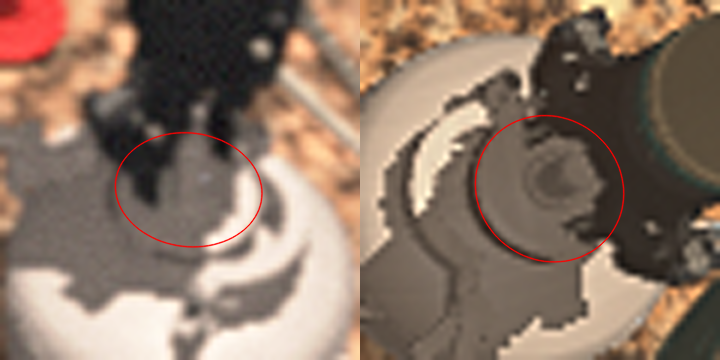

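Call:
{"op": "step_arm", "data": {"moves": "0 -0.4 0 0 0 0 0.5;0 -0.7 0 0 0 0 0.5;0 -0.7 0 0 0 0 0.3;0 0 0 0 1 0 0;0 0 0 0 1 0 0;0 0 0 0 1 0 0;0 0 0 0 1 0 0;0 0 0 0 1 0 0;0 0 0 0 1 0 0;0 0 0 0 1 0 0;0 0 0 0 1 0 0;0 0 0 0 1 0 0;0 0 0 0 1 0 0;0 0 0 0 1 0 0;0 0 0 0 1 0 0;0 0 0 0 1 0 0;0 0 0 0 1 0 0;0 0 0 0 1 0 0;0 0 0 0 1 0 0;0 0 0 0 1 0 0"}}

```text
clock: 15.6
eef_pos: [513.0, -289.2, 232.7]
tool_rot: [-1.571, 0.0, -1.644]
force: [-0.0, 1.0, -0.1]
width: -0.1
```

```bash
cat > tm.py <<'E'
import numpy as np
def ax(yaw): return np.array([np.cos(yaw),np.sin(yaw)]),np.array([-np.sin(yaw),np.cos(yaw)])
def mv(frm,to,yaw):
    d=np.array(to)-np.array(frm); x,z=ax(yaw)
    return np.round([d[:2]@x/50,-d[2]/50,d[:2]@z/50],3)
E
python3 - <<'E'
from look import *
s=ctrl.read_state(); print(s["eef_pos"],s["tool_rot"],s["force"],s["width"],s["qpos"][6])
acc={}
for k in range(2):
  for n in("side","top"):
    p=get_image(n)
    for t in("port","hinge","jaw_l_end","jaw_r_end","knob","tank","pivot","cap_seat","latch"):
        for d in nets.place_of(p,t)[:1]: print(n,t,np.round(d["position"],1),round(d["conf"],2))
o=[get_image(n)["color"] for n in("side","top")]
pair("after",(500,-280,133),40,5,[(513,-289.3,133,38.5,(0,0,255))])
E
```

```text
[ 513.04936079 -289.15440078  232.7217863 ] [-1.57077586e+00  2.19294256e-04 -1.64425552e+00] [-0.00973141  0.9781579  -0.13500245] -0.08349509601190956 -0.594037939950714
side port [ 511.4 -290.6  127.1] 0.94
side hinge [ 564.9 -267.1  127.8] 0.93
side jaw_l_end [ 458.9 -237.3  125.4] 0.89
side jaw_r_end [ 494.1 -358.7  124.4] 0.64
side knob [ 378.9 -225.5  175.4] 0.46
side tank [ 513.1 -290.2    2.4] 0.79
side pivot [ 440.8 -240.   174.1] 0.58
side cap_seat [503.4 -27.3  10.5] 0.76
side latch [ 441.7 -244.2  145.4] 0.56
top hinge [ 563.8 -269.   129.2] 0.7
top jaw_r_end [ 565.1 -266.1  127.5] 0.22
top cap_seat [504.  -25.7   6.6] 0.65
side port [ 512.8 -289.6  127.6] 0.85
side hinge [ 561.8 -264.7  128.5] 0.9
side jaw_l_end [ 457.5 -238.5  126.1] 0.59
side jaw_r_end [ 493.8 -361.2  126.9] 0.77
side knob [ 377.1 -226.   179. ] 0.63
side tank [ 512.4 -289.8    3.1] 0.62
side pivot [ 443.4 -242.6  176.1] 0.56
side cap_seat [501.8 -23.7   6.7] 0.79
side latch [ 443.6 -242.   144.1] 0.48
top hinge [ 566.  -267.7  126.1] 0.54
top cap_seat [500.4 -23.9   8.7] 0.6
```

View pics/after.png

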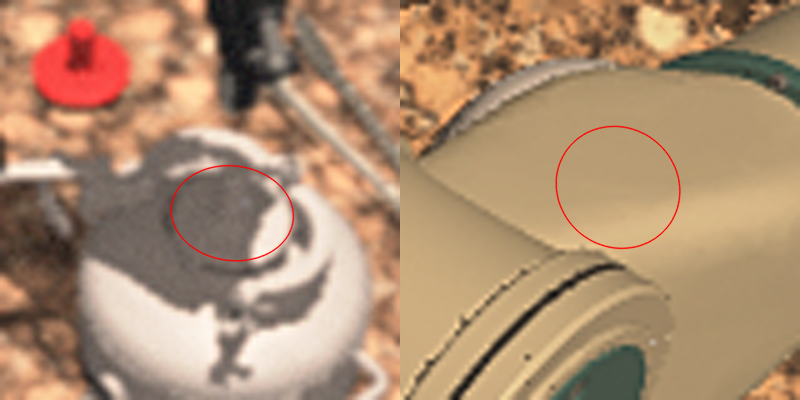

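Run:
```python
from look import *
p=get_image("side"); q=proj(p,(513,-289,150)); u0,v0=int(q[0]-25),int(q[1]-25)
c=p["color"][v0:v0+50,u0:u0+50].astype(float)
c=np.clip((c-40)*1.6,0,255).astype(np.uint8)
cv2.imwrite("pics/z.png",cv2.resize(c,(600,600),interpolation=cv2.INTER_CUBIC))
print(q-[u0,v0], proj(p,(513,-289,174))-[u0,v0])
for d in nets.cut_out(p,"cap_stem"):
    ys,xs=np.where(d["pixels"]);print(d["conf"],xs.mean(),ys.mean())
```

```text
[25.03910544 25.16739444] [25.38227236 20.0181187 ]
0.71 295.80555555555554 268.2962962962963
0.7 274.9552845528455 258.359756097561
0.54 266.1746031746032 237.80555555555554
```

View pics/z.png

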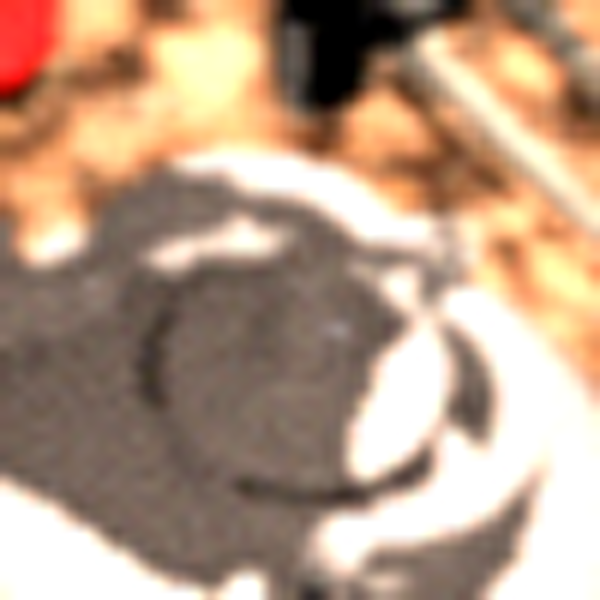

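```bash
cat > jl.py <<'E'
from tm import *
psi=-1.95; Hn=np.array([564.7,-267.8]); yaw0=.395
x,z=ax(psi); off=14.5*x+11*z
for th in [.5,.4,.3,.2,.1,.05,.03,.011,0]:
    a=yaw0-th; c,s=np.cos(a),np.sin(a)
    P=Hn+np.array([[c,-s],[s,c]])@np.array([-100,21.])
    print(th,np.round(P-off,1))
print(mv((513,-289.2,232.7),(464.5,-201,232.7),psi))
E
python3 jl.py
```

```text
0.5 [ 462.6 -218.9]
0.4 [ 460.  -228.8]
0.3 [ 458.3 -238.8]
0.2 [ 457.7 -249. ]
0.1 [ 458.1 -259.2]
0.05 [ 458.6 -264.3]
0.03 [ 458.9 -266.3]
0.011 [ 459.3 -268.3]
0 [ 459.5 -269.4]
[-1.28  -0.    -1.554]
```

Call:
{"op": "step_arm", "data": {"moves": "0 0 0 0 1 0 0;0 0 0 0 1 0 0;0 0 0 0 0.55 0 0;-0.64 0 -0.77 0 0 0 0;-0.64 0 -0.77 0 0 0 0;0 0 0 0 0 0 0;0 0 0 0 0 0 0;0 0 0 0 0 0 0;0 0 0 0 0 0 0"}}

```text
clock: 18.8
eef_pos: [465.4, -203.2, 233.1]
tool_rot: [-1.569, -0.001, -1.947]
force: [0.4, 0.1, -0.2]
width: -0.2
```

Call:
{"op": "step_arm", "data": {"moves": "-0.04 0.5 0 0 0 0 0;0 0.7 0 0 0 0 0;0 0.6 0 0 0 0 0;0 0.4 0 0 0 0 0;0 0 0 0 0 0 0;0 0 0 0 0 0 0"}}

```text
clock: 19.4
eef_pos: [465.7, -201.2, 123.1]
tool_rot: [-1.571, -0.001, -1.947]
force: [1.1, -0.3, 0.4]
width: -0.1
```

```bash
python3 - <<'E'
from look import *
s=ctrl.read_state(); print(s["eef_pos"],s["tool_rot"],s["force"],s["width"])
pair("jl0",(470,-240,130),30,6)
E
cat >> jl.py <<'E'
print(mv((460,-228.8,0),(458.3,-238.8,0),psi),mv((458.3,-238.8,0),(457.7,-249,0),psi),mv((457.7,-249,0),(458.1,-259.2,0),psi),mv((458.1,-259.2,0),(459.3,-268.3,0),psi))
E
python3 jl.py | tail -1
```

```text
[ 465.6632341  -201.23162213  123.08324209] [-1.57050539e+00 -8.70476261e-04 -1.94715787e+00] [ 1.1277706  -0.30884431  0.39894794] -0.12410702662122135
[ 0.198 -0.     0.042] [ 0.194 -0.     0.064] [ 0.187 -0.     0.083] [ 0.16 -0.    0.09]
```

View pics/jl0.png

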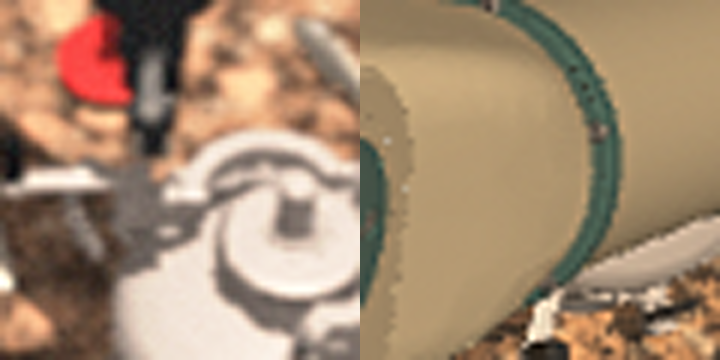

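Call:
{"op": "step_arm", "data": {"moves": "0.18 0 0.035 0 0 0 0;0.17 0 0.035 0 0 0 0;0.2 0 0.045 0 0 0 0;0 0 0 0 0 0 0"}}

```text
clock: 19.9
eef_pos: [460.5, -229.8, 123.3]
tool_rot: [-1.569, -0.001, -1.948]
force: [0.3, -1.0, 0.7]
width: -0.2
```

Call:
{"op": "step_arm", "data": {"moves": "0.1 0 0.021 0 0 0 0;0.1 0 0.021 0 0 0 0;0.097 0 0.032 0 0 0 0;0.097 0 0.032 0 0 0 0;0 0 0 0 0 0 0"}}

```text
clock: 20.4
eef_pos: [457.1, -249.1, 122.6]
tool_rot: [-1.572, -0.002, -1.947]
force: [-3.8, -1.0, 0.8]
width: 0.1
```

Call:
{"op": "step_arm", "data": {"moves": "0.094 0 0.042 0 0 0 0;0.094 0 0.042 0 0 0 0;0 0 0 0 0 0 0"}}

```text
clock: 20.7
eef_pos: [456.1, -259.0, 122.5]
tool_rot: [-1.575, -0.002, -1.948]
force: [-7.0, -0.2, 2.2]
width: -0.1
```

Run:
```python
from look import *
s=ctrl.read_state(); print(s["eef_pos"],s["tool_rot"],s["force"],s["width"])
p=get_image("side"); q=proj(p,(480,-270,130)); 
cv2.imwrite("pics/jl1.png",over(p,None,[],*q,35,8))
print(nets.place_of(p,"jaw_l_end")[:2])
```

```text
[ 456.07671133 -259.04835828  122.52732399] [-1.57463022e+00 -1.77717173e-03 -1.94752592e+00] [-6.98909212 -0.16740652  2.19180486] -0.05215787494277329
[{'position': [454.2, -278.5, 124.6], 'conf': 0.98}, {'position': [511.1, -291.5, 161.5], 'conf': 0.74}]
```

View pics/jl1.png

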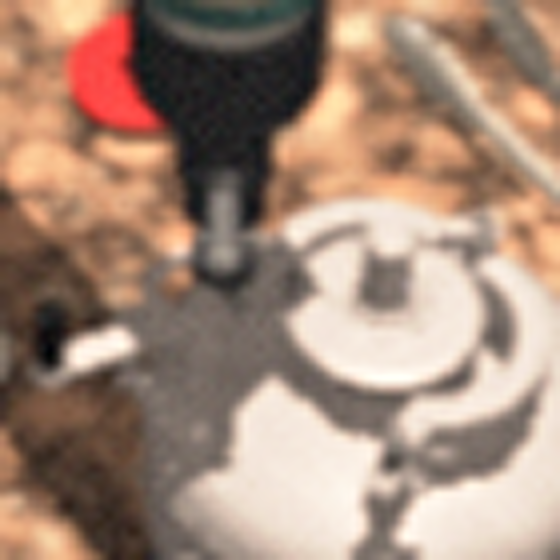

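Call:
{"op": "step_arm", "data": {"moves": "0.04 0 -0.06 0 0 0 0;0.06 0 0 0 0 0 0;0 0 0 0 0 0 0"}}

```text
clock: 21.1
eef_pos: [454.8, -262.1, 122.9]
tool_rot: [-1.57, -0.0, -1.946]
force: [-0.0, -0.3, 0.3]
width: 0.2
```

Call:
{"op": "step_arm", "data": {"moves": "0.06 0 0 0 0 0 0;0 0 0 0 0 0 0"}}

```text
clock: 21.3
eef_pos: [453.9, -264.8, 122.9]
tool_rot: [-1.57, -0.0, -1.945]
force: [-0.3, -0.1, -0.7]
width: -0.0
```

Call:
{"op": "step_arm", "data": {"moves": "0.06 0 0.01 0 0 0 0;0 0 0 0 0 0 0"}}

```text
clock: 21.5
eef_pos: [452.8, -268.1, 122.9]
tool_rot: [-1.57, -0.001, -1.946]
force: [0.1, -0.1, -0.1]
width: 0.0
```

Call:
{"op": "step_arm", "data": {"moves": "0.05 0 0.01 0 0 0 0;0 0 0 0 0 0 0"}}

```text
clock: 21.7
eef_pos: [452.1, -270.5, 122.8]
tool_rot: [-1.57, -0.001, -1.946]
force: [-0.0, 1.4, 0.1]
width: -0.3
```

Run:
```python
from look import *
s=ctrl.read_state(); print(s["eef_pos"],s["tool_rot"],s["force"],s["width"])
p=get_image("side"); 
print(nets.place_of(p,"jaw_l_end")[:2])
```

```text
[ 452.13521983 -270.48126661  122.84762555] [-1.57049201e+00 -5.89388273e-04 -1.94600889e+00] [-0.0022823   1.42567853  0.14348242] -0.30435517430559617
[{'position': [456.2, -284.9, 126.1], 'conf': 0.71}]
```

Call:
{"op": "step_arm", "data": {"moves": "0.05 0 0.01 0 0 0 0;0 0 0 0 0 0 0"}}

```text
clock: 22.0
eef_pos: [451.7, -272.8, 122.8]
tool_rot: [-1.571, -0.0, -1.946]
force: [0.7, 2.0, 0.6]
width: -0.2
```

Call:
{"op": "step_arm", "data": {"moves": "0.05 0 0.01 0 0 0 0;0 0 0 0 0 0 0"}}

```text
clock: 22.2
eef_pos: [451.2, -275.4, 122.8]
tool_rot: [-1.571, -0.001, -1.946]
force: [0.3, 0.6, -0.2]
width: 0.1
```

Call:
{"op": "step_arm", "data": {"moves": "0.04 0 0.01 0 0 0 0;0 0 0 0 0 0 0"}}

```text
clock: 22.4
eef_pos: [451.2, -276.0, 122.6]
tool_rot: [-1.572, 0.002, -1.945]
force: [0.8, 3.6, 0.4]
width: -0.3
```

Call:
{"op": "step_arm", "data": {"moves": "0.03 0 0.01 0 0 0 0;0 0 0 0 0 0 0"}}

```text
clock: 22.6
eef_pos: [451.2, -276.3, 122.5]
tool_rot: [-1.573, 0.004, -1.944]
force: [1.0, 6.7, 3.0]
width: 0.2
```

Run:
```python
from look import *
s=ctrl.read_state(); print(s["eef_pos"],s["tool_rot"],s["force"],s["width"])
p=get_image("side"); q=proj(p,(480,-270,130)); 
cv2.imwrite("pics/jl2.png",over(p,None,[],*q,35,8))
for t in("jaw_l_end","knob","pivot"):print(t,nets.place_of(p,t)[:2])
```

```text
[ 451.19735958 -276.30083001  122.53705086] [-1.57259056  0.00402438 -1.94440809] [1.00691102 6.67608604 2.99841264] 0.17031918268016685
jaw_l_end [{'position': [453.6, -285.8, 123.7], 'conf': 0.81}]
knob [{'position': [381.6, -311.7, 179.0], 'conf': 0.57}]
pivot [{'position': [443.7, -300.3, 173.4], 'conf': 0.67}, {'position': [562.8, -269.7, 127.5], 'conf': 0.3}]
```

View pics/jl2.png

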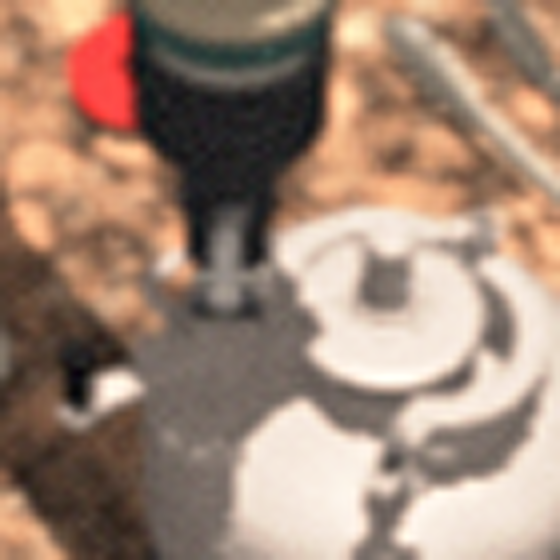

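Call:
{"op": "step_arm", "data": {"moves": "-0.2 0 0 0 0 0 0;-0.4 0 0 0 0 0 0;0 -0.6 0 0 0 0 0;0 -0.8 0 0 0 0 0;0 -0.8 0 0 0 0 0;0 0 0 0 -1 0 0;0 0 0 0 -1 0 0;0 0 0 0 -1 0 0;0 0 0 0 -1 0 0;0 0 0 0 -1 0 0;0 0 0 0 -1 0 0;0 0 0 0 -1 0 0;0 0 0 0 -1 0 0;0 0 0 0 -1 0 0;0 0 0 0 -1 0 0;0 0 0 0 -1 0 0;0 0 0 0 -1 0 0;0 0 0 0 -1 0 0;0 0 0 0 -0.3 0 0;0 0 0 0 0 0 0"}}

```text
clock: 24.8
eef_pos: [462.0, -251.3, 232.9]
tool_rot: [-1.572, -0.001, -0.352]
force: [-0.0, -0.2, 0.2]
width: 0.0
```

Run:
```python
from look import *
from tm import *
s=ctrl.read_state(); e=s["eef_pos"];print(e,s["tool_rot"],s["force"],s["qpos"][6],s["clock"])
psi=s["tool_rot"][2]
print(mv(e,(521,-383,e[2]),psi))
p=get_image("side"); q=proj(p,(480,-290,130)); 
cv2.imwrite("pics/jr0.png",over(p,None,[],*q,38,8))
for t in("jaw_l_end","jaw_r_end","knob","pivot"):print(t,nets.place_of(p,t)[:2])
x,z=ax(psi); off=-14.5*x+11*z; Hn=np.array([564.7,-267.8]);prev=None
for th in [.355,.3,.25,.2,.15,.1,.05,.011]:
    a=.395+th;c,s_=np.cos(a),np.sin(a)
    P=Hn+np.array([[c,-s_],[s_,c]])@np.array([-107,-20.])-off
    print(th,np.round(P,1), mv((*prev,0),(*P,0),psi) if prev is not None else mv((521,-383,0),(*P,0),psi));prev=P
```

```text
[ 461.95758166 -251.26735893  232.90301308] [-1.57154812e+00 -9.31897195e-04 -3.51701696e-01] [-0.02457611 -0.24137666  0.18291914] 0.4394876064003852 24.8
[ 2.016 -0.    -2.067]
jaw_l_end [{'position': [453.1, -287.9, 128.8], 'conf': 0.75}]
jaw_r_end [{'position': [493.9, -360.8, 126.4], 'conf': 0.73}]
knob [{'position': [379.9, -313.1, 184.0], 'conf': 0.68}]
pivot [{'position': [442.8, -298.4, 175.4], 'conf': 0.73}, {'position': [387.4, -74.6, -0.6], 'conf': 0.58}]
0.355 [ 509.9 -370.7] [-0.294 -0.     0.154]
0.3 [ 505.1 -367. ] [-0.114 -0.     0.037]
0.25 [ 501.  -363.4] [-0.102 -0.     0.039]
0.2 [ 497.1 -359.7] [-0.1   -0.     0.044]
0.15 [ 493.4 -355.7] [-0.097 -0.     0.049]
0.1 [ 489.9 -351.5] [-0.095 -0.     0.054]
0.05 [ 486.6 -347.2] [-0.092 -0.     0.058]
0.011 [ 484.1 -343.8] [-0.07  -0.     0.049]
```

View pics/jr0.png

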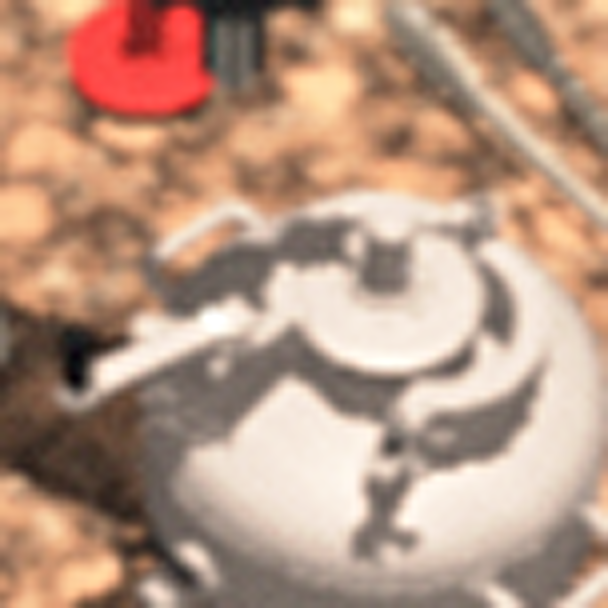

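Call:
{"op": "step_arm", "data": {"moves": "0.5 0 -0.52 0 0 0 0;0.5 0 -0.52 0 0 0 0;0.5 0 -0.52 0 0 0 0;0.5 0 -0.51 0 0 0 0;0 0 0 0 0 0 0;0 0 0 0 0 0 0;0 0 0 0 0 0 0;0 0.6 0 0 0 0 0;0 0.6 0 0 0 0 0;0 0.6 0 0 0 0 0;0 0.4 0 0 0 0 0;0 0 0 0 0 0 0;0 0 0 0 0 0 0"}}

```text
clock: 26.35
eef_pos: [520.7, -381.4, 123.4]
tool_rot: [-1.571, -0.0, -0.349]
force: [0.2, -1.0, 0.3]
width: -0.2
```

Run:
```python
from look import *
s=ctrl.read_state(); e=s["eef_pos"];print(e,s["tool_rot"],s["force"],s["qpos"][6],s["clock"])
p=get_image("side"); q=proj(p,(490,-310,130)); 
cv2.imwrite("pics/jr1.png",over(p,None,[],*q,38,8))
```

```text
[ 520.68263395 -381.40693098  123.40659296] [-1.57057120e+00 -9.99449936e-06 -3.48854671e-01] [ 0.24068462 -1.03702694  0.34879636] 0.6234643954159746 26.35
```

View pics/jr1.png

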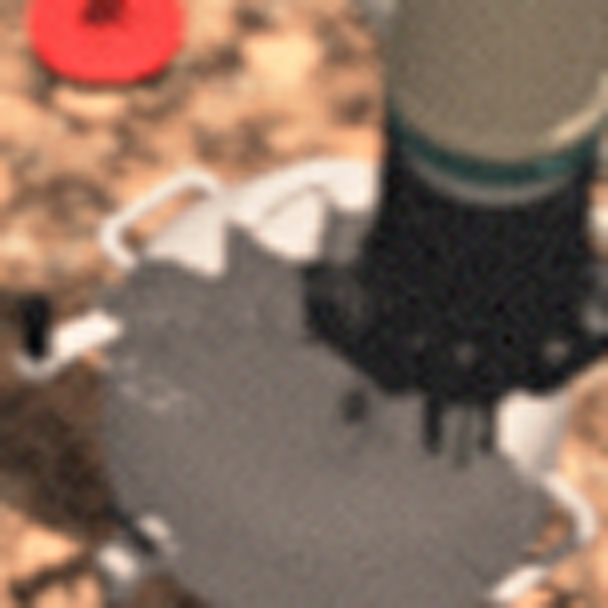

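Finger is outside the right lug (finger tip at ~(465,450), lug/pin near (355,405)). Push along the arc.

Call:
{"op": "step_arm", "data": {"moves": "-0.15 0 0.06 0 0 0 0;-0.14 0 0.06 0 0 0 0;-0.114 0 0.037 0 0 0 0;-0.102 0 0.039 0 0 0 0;0 0 0 0 0 0 0"}}

```text
clock: 26.9
eef_pos: [499.3, -363.5, 123.1]
tool_rot: [-1.57, 0.001, -0.35]
force: [-0.0, -0.4, -0.3]
width: 0.1
```

Call:
{"op": "step_arm", "data": {"moves": "-0.1 0 0.044 0 0 0 0;-0.097 0 0.049 0 0 0 0;0 0 0 0 0 0 0"}}

```text
clock: 27.2
eef_pos: [491.4, -355.4, 122.5]
tool_rot: [-1.57, 0.002, -0.35]
force: [0.1, 0.2, -0.4]
width: -0.1
```

Call:
{"op": "step_arm", "data": {"moves": "-0.05 0 0.026 0 0 0 0;-0.045 0 0.028 0 0 0 0;0 0 0 0 0 0 0"}}

```text
clock: 27.5
eef_pos: [488.4, -351.9, 122.6]
tool_rot: [-1.57, 0.001, -0.35]
force: [0.4, -0.7, -1.1]
width: -0.3
```

Run:
```python
from look import *
s=ctrl.read_state(); e=s["eef_pos"];print(e,s["tool_rot"],s["force"],s["qpos"][6],s["clock"])
p=get_image("side"); q=proj(p,(480,-310,130)); 
cv2.imwrite("pics/jr2.png",over(p,None,[],*q,38,8))
for t in("jaw_l_end","jaw_r_end","knob","pivot"):print(t,nets.place_of(p,t)[:2])
```

```text
[ 488.44706789 -351.89156942  122.61078276] [-1.57034684e+00  8.77965416e-04 -3.49588962e-01] [ 0.37516248 -0.67074206 -1.12442723] 0.6391452638700099 27.5
jaw_l_end [{'position': [453.0, -290.7, 125.0], 'conf': 0.68}]
jaw_r_end [{'position': [474.1, -341.6, 126.9], 'conf': 0.64}]
knob [{'position': [383.8, -314.2, 176.9], 'conf': 0.47}]
pivot [{'position': [444.8, -300.5, 174.7], 'conf': 0.62}]
```

View pics/jr2.png

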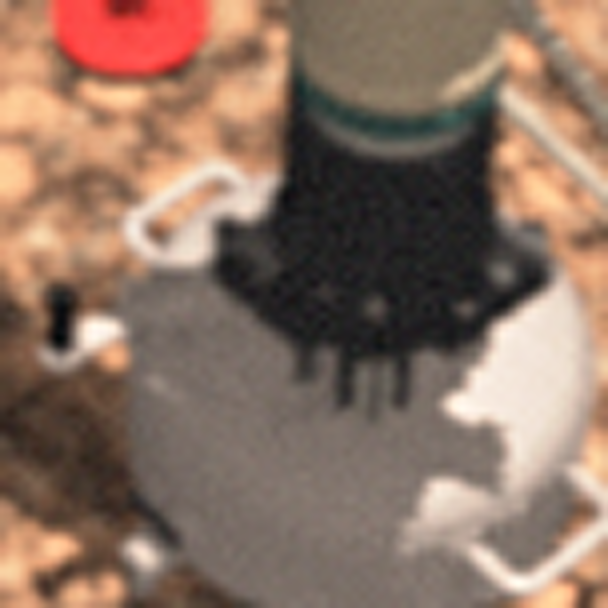

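Call:
{"op": "step_arm", "data": {"moves": "-0.046 0 0.027 0 0 0 0;-0.046 0 0.029 0 0 0 0;0 0 0 0 0 0 0"}}

```text
clock: 28.05
eef_pos: [485.1, -347.7, 122.8]
tool_rot: [-1.57, 0.001, -0.35]
force: [-0.2, -0.2, -0.7]
width: -0.2
```

Call:
{"op": "step_arm", "data": {"moves": "-0.046 0 0.03 0 0 0 0;0 0 0 0 0 0 0"}}

```text
clock: 28.25
eef_pos: [483.5, -345.5, 122.8]
tool_rot: [-1.57, 0.001, -0.35]
force: [-0.3, -1.1, -0.7]
width: -0.5
```

Call:
{"op": "step_arm", "data": {"moves": "-0.035 0 0.025 0 0 0 0;0 0 0 0 0 0 0"}}

```text
clock: 28.45
eef_pos: [482.3, -343.9, 122.8]
tool_rot: [-1.571, 0.0, -0.35]
force: [0.4, -0.8, 0.3]
width: -0.1
```

Call:
{"op": "step_arm", "data": {"moves": "-0.03 0 0.025 0 0 0 0;0 0 0 0 0 0 0"}}

```text
clock: 28.65
eef_pos: [481.3, -342.4, 122.8]
tool_rot: [-1.571, 0.0, -0.35]
force: [-0.6, -1.3, -0.5]
width: 0.1
```

Call:
{"op": "step_arm", "data": {"moves": "-0.025 0 0.025 0 0 0 0;0 0 0 0 0 0 0"}}

```text
clock: 28.85
eef_pos: [480.3, -341.1, 122.8]
tool_rot: [-1.571, 0.001, -0.35]
force: [-0.4, -1.7, 0.4]
width: -0.2
```

Run:
```python
from look import *
s=ctrl.read_state(); e=s["eef_pos"];print(e,s["force"],s["clock"])
p=get_image("side")
for t in("jaw_r_end",):print(t,nets.place_of(p,t)[:2])
```

```text
[ 480.29023763 -341.09700236  122.80529587] [-0.38425485 -1.70522593  0.41051144] 28.85
jaw_r_end [{'position': [456.2, -286.8, 129.6], 'conf': 0.64}, {'position': [467.7, -331.4, 126.9], 'conf': 0.41}]
```

Call:
{"op": "step_arm", "data": {"moves": "-0.025 0 0.03 0 0 0 0;0 0 0 0 0 0 0"}}

```text
clock: 29.15
eef_pos: [479.3, -339.7, 122.8]
tool_rot: [-1.572, 0.001, -0.35]
force: [-2.9, -3.9, 0.5]
width: 0.1
```

Call:
{"op": "step_arm", "data": {"moves": "-0.02 0 0.03 0 0 0 0;0 0 0 0 0 0 0"}}

```text
clock: 29.35
eef_pos: [479.2, -339.4, 123.0]
tool_rot: [-1.574, -0.001, -0.351]
force: [-1.7, -5.9, -1.1]
width: -0.1
```

Call:
{"op": "step_arm", "data": {"moves": "0.2 0 -0.2 0 0 0 0;0.3 0 -0.3 0 0 0 0;0 -0.6 0 0 0 0 0;0 -0.8 0 0 0 0 0;0 -0.8 0 0 0 0 0;0 0 0 0 1 0 0;0 0 0 0 1 0 0;0 0 0 0 1 0 0;0 0 0 0 1 0 0;0 0 0 0 1 0 0;0 0 0 0 1 0 0;0 0 0 0 1 0 0;0 0 0 0 1 0 0;0 0 0 0 0.3 0 0;0 0 0 0 0 0 0"}}

```text
clock: 30.85
eef_pos: [495.2, -368.1, 232.4]
tool_rot: [-1.571, 0.002, -1.343]
force: [0.2, 0.6, 0.5]
width: 0.2
```

Run:
```python
from look import *
from tm import *
s=ctrl.read_state(); e=s["eef_pos"];print(e,s["tool_rot"],s["force"],s["qpos"][6],s["clock"])
psi=s["tool_rot"][2]
print(mv(e,(371.7,-283.9,e[2]),psi))
p=get_image("side"); q=proj(p,(480,-310,130)); 
cv2.imwrite("pics/lt0.png",over(p,None,[],*q,38,8))
p2=get_image("top")
for P in(p,p2):
  for t in("jaw_l_end","jaw_r_end","knob","pivot"):print(t,nets.place_of(P,t)[:1])
```

```text
[ 495.16265134 -368.11850722  232.37835638] [-1.57071258  0.00168363 -1.34309464] [0.15944125 0.57548938 0.52384951] -0.2346497133463239 30.85
[-2.198 -0.    -2.025]
jaw_l_end [{'position': [455.3, -286.8, 123.6], 'conf': 0.75}]
jaw_r_end [{'position': [465.6, -330.2, 127.6], 'conf': 0.53}]
knob [{'position': [382.2, -312.7, 177.2], 'conf': 0.57}]
pivot [{'position': [442.2, -300.3, 173.8], 'conf': 0.52}]
jaw_l_end [{'position': [544.8, 565.0, -0.6], 'conf': 0.7}]
jaw_r_end []
knob []
pivot []
```

View pics/lt0.png

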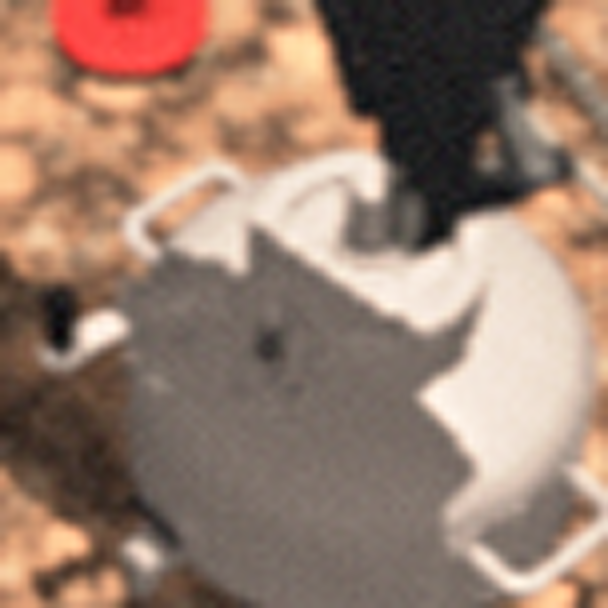

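Call:
{"op": "step_arm", "data": {"moves": "-0.44 0 -0.405 0 0 0 0;-0.44 0 -0.405 0 0 0 0;-0.44 0 -0.405 0 0 0 0;-0.44 0 -0.405 0 0 0 0;-0.44 0 -0.405 0 0 0 0;0 0 0 0 0 0 0;0 0 0 0 0 0 0;0 0 0 0 0 0 0"}}

```text
clock: 32.15
eef_pos: [372.6, -285.5, 233.1]
tool_rot: [-1.57, -0.002, -1.345]
force: [0.1, 0.3, 0.2]
width: 0.0
```

Run:
```python
from look import *
s=ctrl.read_state(); e=s["eef_pos"];print(e,s["tool_rot"],s["force"],s["qpos"],s["clock"])
ps=[get_image("side"),get_image("top")]
o=[over(p,None,[],*proj(p,(430,-300,150)),34,6) for p in ps]
cv2.imwrite("pics/lt1.png",np.hstack(o)[:,:800])
for P in ps:
  for t in("jaw_l_end","jaw_r_end","knob","pivot"):print(t,nets.place_of(P,t)[:1])
```

```text
[ 372.60269654 -285.53766951  233.09096395] [-1.56999144e+00 -1.54883618e-03 -1.34495806e+00] [0.11884996 0.25543038 0.2115982 ] [-0.00439797  0.49784455  0.87556213  2.01719936 -0.50750609  0.85463156
 -0.18866674] 32.15
jaw_l_end [{'position': [454.9, -287.7, 126.2], 'conf': 0.59}]
jaw_r_end [{'position': [465.6, -329.2, 125.3], 'conf': 0.54}]
knob [{'position': [565.4, -268.2, 129.0], 'conf': 0.6}]
pivot [{'position': [442.9, -300.0, 177.8], 'conf': 0.57}]
jaw_l_end [{'position': [455.1, -286.7, 130.3], 'conf': 0.72}]
jaw_r_end [{'position': [468.8, -326.1, 125.2], 'conf': 0.57}]
knob [{'position': [380.1, -311.8, 170.2], 'conf': 0.63}]
pivot [{'position': [438.0, -299.8, 174.5], 'conf': 0.48}]
```

View pics/lt1.png

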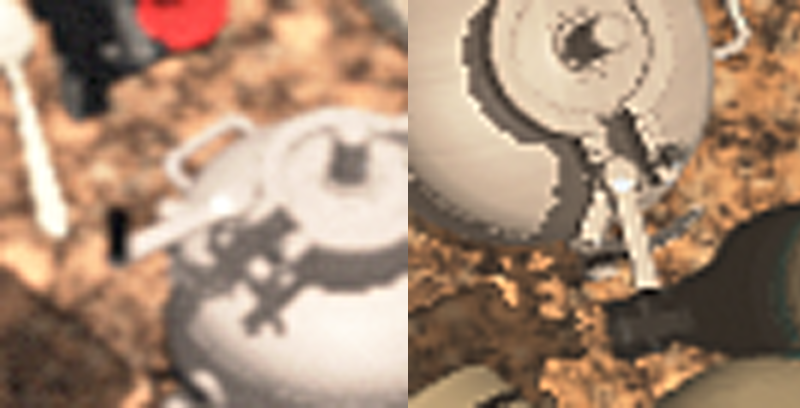

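Call:
{"op": "step_arm", "data": {"moves": "-0.06 0.5 0 0 0 0 0;0 0.5 0 0 0 0 0;0 0.38 0 0 0 0 0;0 0 0 0 0 0 0;0 0 0 0 0 0 0;0 0 0 0 0 0 0"}}

```text
clock: 33.25
eef_pos: [371.3, -282.5, 164.7]
tool_rot: [-1.57, -0.001, -1.346]
force: [-0.6, -0.3, 0.5]
width: -0.1
```

```bash
cat > arc.py <<'E'
# rows to go along the arc: tool centre C, yaw psi = a-... ; lever angle a, psi=a+pi/2-2pi
from tm import *
import sys
P=np.array([443,-300.5]); 
def C(a,gap=21,drift=0): 
    d=np.array([np.cos(a),np.sin(a)]);t=np.array([-d[1],d[0]])
    return P+66*d-gap*t
if __name__=="__main__":
    a,b,n=map(float,sys.argv[1:4]); n=int(n)
    for i in range(n):
        a0=a+(b-a)*i/n;a1=a+(b-a)*(i+1)/n
        m=mv((*C(a0),0),(*C(a1),0),a0+np.pi/2); print(np.round(a1,3),np.round(C(a1),1),m,-(a1-a0)/.12)
E
python3 - <<'E'
from look import *
from arc import *
s=ctrl.read_state(); e=s["eef_pos"];print(e,s["tool_rot"],s["force"],s["clock"])
ps=[get_image("side")]
o=[over(p,None,[],*proj(p,(400,-300,170)),30,10) for p in ps]
cv2.imwrite("pics/lt2.png",np.hstack(o))
for P_ in ps:
  for t in("knob","pivot"):print(t,nets.place_of(P_,t)[:1])
a=s["tool_rot"][2]-np.pi/2+2*np.pi
print(a,C(a),mv(e,(*C(3.34),e[2]),s["tool_rot"][2]))
E
python3 arc.py 3.37 3.47 1
```

```text
[ 371.25110566 -282.47664005  164.73017505] [-1.56972837e+00 -1.39199326e-03 -1.34572101e+00] [-0.62913738 -0.29297549  0.52228387] 33.25
knob [{'position': [380.5, -313.2, 181.0], 'conf': 0.65}]
pivot [{'position': [441.6, -300.3, 173.9], 'conf': 0.74}]
3.366667974587576 [ 373.97792276 -294.75954245] [ 0.217 -0.     0.01 ]
3.47 [ 373.8 -301.9] [ 0.134 -0.    -0.035] -0.8333333333333341
```

View pics/lt2.png

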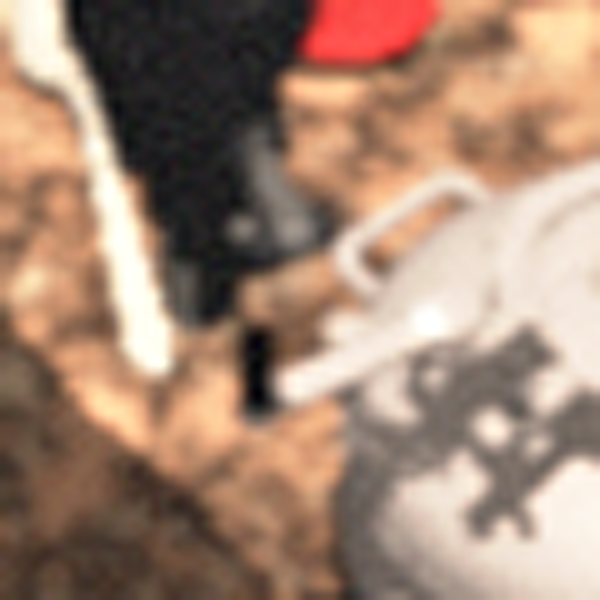

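Call:
{"op": "step_arm", "data": {"moves": "0.11 0 0.01 0 0 0 0;0.1 0 0 0 0 0 0;0 0 0 0 0 0 0"}}

```text
clock: 33.7
eef_pos: [373.9, -293.1, 164.0]
tool_rot: [-1.571, -0.001, -1.346]
force: [-0.2, -0.4, 0.4]
width: 0.1
```

Call:
{"op": "step_arm", "data": {"moves": "0.134 0 -0.035 0 -0.83 0 0;0.134 0 -0.035 0 -0.83 0 0;0 0 0 0 0 0 0"}}

```text
clock: 34.0
eef_pos: [373.9, -306.7, 164.0]
tool_rot: [-1.571, -0.001, -1.147]
force: [-1.5, 0.4, -0.5]
width: -0.3
```

Run:
```python
from look import *
from arc import *
s=ctrl.read_state(); e=s["eef_pos"];print(e,s["tool_rot"],s["force"],s["clock"])
a=s["tool_rot"][2]-np.pi/2+2*np.pi; print(a,C(a),mv(e,(*C(a),e[2]),s["tool_rot"][2]))
ps=[get_image("side"),get_image("top")]
o=[over(p,None,[],*proj(p,(410,-310,170)),30,6) for p in ps]
cv2.imwrite("pics/lt3.png",np.hstack(o))
for P_ in ps:
  for t in("knob","pivot"):print(t,nets.place_of(P_,t)[:1])
```

```text
[ 373.85084737 -306.71821896  163.95319492] [-1.57055118e+00 -7.78642036e-04 -1.14716756e+00] [-1.45000217  0.3956819  -0.50821433] 34.0
3.56522141721753 [ 374.20169043 -308.487027  ] [ 0.035 -0.    -0.008]
knob [{'position': [384.8, -324.8, 179.1], 'conf': 0.67}]
pivot [{'position': [441.9, -298.3, 173.2], 'conf': 0.52}]
knob []
pivot [{'position': [568.1, -267.5, 129.6], 'conf': 0.53}]
```

View pics/lt3.png

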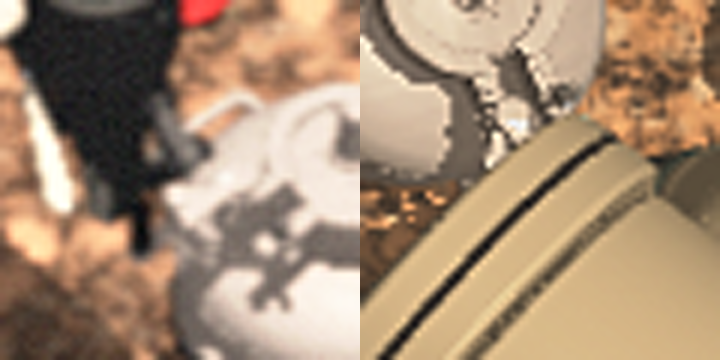

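Call:
{"op": "step_arm", "data": {"moves": "0.14 0 -0.035 0 -0.83 0 0;0.134 0 -0.035 0 -0.83 0 0;0 0 0 0 0 0 0"}}

```text
clock: 34.6
eef_pos: [377.2, -320.1, 163.9]
tool_rot: [-1.571, -0.001, -0.948]
force: [-0.2, 0.1, 0.6]
width: -0.1
```

Call:
{"op": "step_arm", "data": {"moves": "0.134 0 -0.035 0 -0.83 0 0;0.134 0 -0.035 0 -0.83 0 0;0 0 0 0 0 0 0"}}

```text
clock: 34.9
eef_pos: [382.8, -332.5, 163.8]
tool_rot: [-1.571, -0.001, -0.75]
force: [0.7, 0.2, 0.4]
width: -0.0
```

Run:
```python
from look import *
from arc import *
s=ctrl.read_state(); e=s["eef_pos"];print(e,s["tool_rot"],s["force"],s["clock"])
a=s["tool_rot"][2]-np.pi/2+2*np.pi; print(a,C(a),mv(e,(*C(a),e[2]),s["tool_rot"][2]))
ps=[get_image("side")]
o=[over(p,None,[],*proj(p,(430,-310,170)),34,8) for p in ps]
cv2.imwrite("pics/lt4.png",np.hstack(o))
for P_ in ps:
  for t in("knob","pivot"):print(t,nets.place_of(P_,t)[:1])
```

```text
[ 382.80056589 -332.5074658   163.83442481] [-1.57073887e+00 -5.28442349e-04 -7.50408273e-01] [0.67732951 0.22629193 0.43961496] 34.9
3.961980707219257 [ 382.6325087  -334.45240779] [ 0.024 -0.    -0.031]
knob []
pivot [{'position': [389.7, -73.5, -1.0], 'conf': 0.75}]
```

View pics/lt4.png

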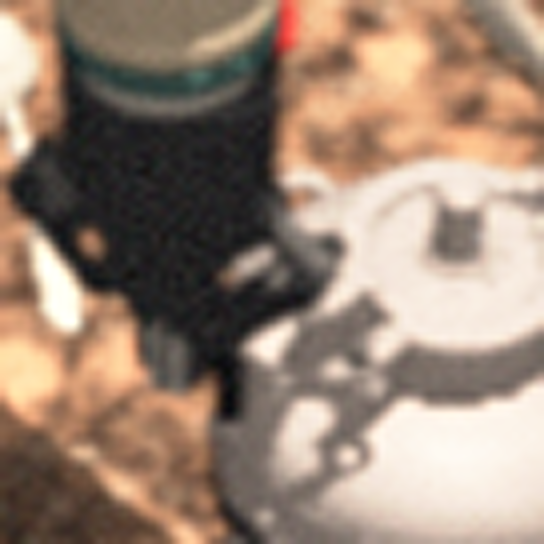

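Call:
{"op": "step_arm", "data": {"moves": "0.14 0 -0.04 0 -0.83 0 0;0.134 0 -0.035 0 -0.83 0 0;0 0 0 0 0 0 0"}}

```text
clock: 35.35
eef_pos: [391.0, -344.0, 163.8]
tool_rot: [-1.571, -0.0, -0.55]
force: [0.3, -0.0, 1.2]
width: 0.3
```

Call:
{"op": "step_arm", "data": {"moves": "0.134 0 -0.035 0 -0.83 0 0;0 0 0 0 0 0 0"}}

```text
clock: 35.55
eef_pos: [395.7, -348.8, 163.8]
tool_rot: [-1.571, -0.0, -0.452]
force: [-0.4, -0.3, 0.4]
width: 0.1
```

Run:
```python
from look import *
from arc import *
s=ctrl.read_state(); e=s["eef_pos"];print(e,s["tool_rot"],s["force"],s["clock"])
a=s["tool_rot"][2]-np.pi/2+2*np.pi; print(a,C(a),mv(e,(*C(a),e[2]),s["tool_rot"][2]))
ps=[get_image("side")]
o=[over(p,None,[],*proj(p,(430,-310,170)),34,8) for p in ps]
cv2.imwrite("pics/lt5.png",np.hstack(o))
for P_ in ps:
  for t in("knob","pivot"):print(t,nets.place_of(P_,t)[:1])
```

```text
[ 395.66299655 -348.79335312  163.79879659] [-1.57073563e+00 -3.01560873e-04 -4.51908981e-01] [-0.44112975 -0.32408066  0.36504218] 35.55
4.260479999379909 [ 395.28695978 -350.70424078] [ 0.01  -0.    -0.038]
knob [{'position': [416.1, -358.5, 179.5], 'conf': 0.58}]
pivot [{'position': [514.1, -292.3, 129.2], 'conf': 0.23}]
```

View pics/lt5.png

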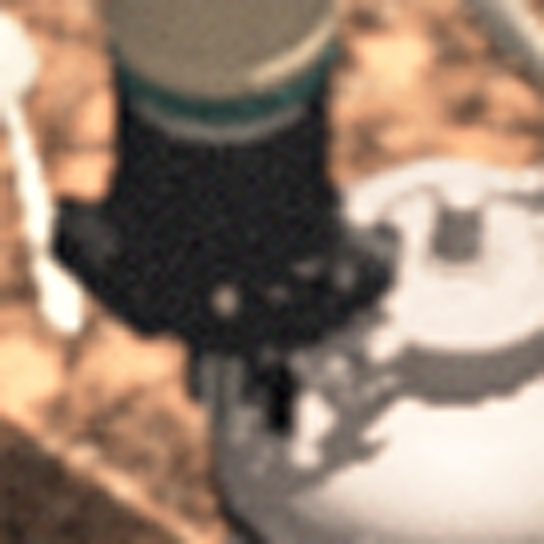

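Call:
{"op": "step_arm", "data": {"moves": "0.067 0 -0.03 0 -0.42 0 0;0 0 0 0 0 0 0"}}

```text
clock: 35.9
eef_pos: [397.6, -351.2, 163.7]
tool_rot: [-1.57, 0.001, -0.4]
force: [0.1, 0.6, 0.0]
width: 0.3
```

Call:
{"op": "step_arm", "data": {"moves": "0.067 0 -0.03 0 -0.42 0 0;0 0 0 0 0 0 0"}}

```text
clock: 36.1
eef_pos: [400.0, -353.8, 163.6]
tool_rot: [-1.57, 0.001, -0.35]
force: [-0.1, 0.5, 0.3]
width: 0.1
```

Call:
{"op": "step_arm", "data": {"moves": "0.067 0 -0.02 0 -0.42 0 0;0 0 0 0 0 0 0"}}

```text
clock: 36.3
eef_pos: [402.7, -356.0, 163.6]
tool_rot: [-1.57, 0.001, -0.3]
force: [-0.7, 0.3, -0.9]
width: -0.1
```

Call:
{"op": "step_arm", "data": {"moves": "0.067 0 -0.02 0 -0.42 0 0;0 0 0 0 0 0 0"}}

```text
clock: 36.5
eef_pos: [405.4, -358.0, 163.6]
tool_rot: [-1.57, 0.001, -0.25]
force: [-1.0, 1.1, -0.2]
width: -0.1
```

Call:
{"op": "step_arm", "data": {"moves": "0.067 0 -0.02 0 -0.42 0 0;0 0 0 0 0 0 0"}}

```text
clock: 36.7
eef_pos: [408.2, -359.9, 163.6]
tool_rot: [-1.57, 0.001, -0.2]
force: [-2.8, 1.3, 0.1]
width: -0.1
```

Call:
{"op": "step_arm", "data": {"moves": "0.067 0 -0.02 0 -0.42 0 0;0 0 0 0 0 0 0"}}

```text
clock: 36.9
eef_pos: [411.2, -361.7, 163.6]
tool_rot: [-1.571, 0.001, -0.15]
force: [-3.8, 0.3, 0.1]
width: 0.1
```

Run:
```python
from look import *
from arc import *
s=ctrl.read_state(); e=s["eef_pos"];print(e,s["tool_rot"],s["force"],s["clock"])
a=s["tool_rot"][2]-np.pi/2+2*np.pi; print(a,C(a),mv(e,(*C(a),e[2]),s["tool_rot"][2]))
ps=[get_image("side"),get_image("top")]
o=[over(p,None,[],*proj(p,(440,-320,170)),30,6) for p in ps]
cv2.imwrite("pics/lt6.png",np.hstack(o))
for P_ in ps:
  for t in("knob","pivot","jaw_l_end","jaw_r_end"):print(t,nets.place_of(P_,t)[:1])
```

```text
[ 411.22932172 -361.73229377  163.5849143 ] [-1.57051451e+00  1.28992213e-03 -1.49629041e-01] [-3.77743638  0.28009637  0.08227228] 36.9
4.562759938976099 [ 412.39593693 -362.63204748] [ 0.026 -0.    -0.014]
knob [{'position': [432.1, -365.1, 178.9], 'conf': 0.65}]
pivot []
jaw_l_end [{'position': [456.0, -289.8, 124.4], 'conf': 0.5}]
jaw_r_end [{'position': [465.2, -329.1, 125.8], 'conf': 0.64}]
knob [{'position': [429.8, -364.0, 175.0], 'conf': 0.8}]
pivot [{'position': [440.7, -297.1, 173.5], 'conf': 0.67}]
jaw_l_end [{'position': [453.7, -288.6, 126.9], 'conf': 0.64}]
jaw_r_end [{'position': [565.2, -266.7, 129.4], 'conf': 0.67}]
```

View pics/lt6.png

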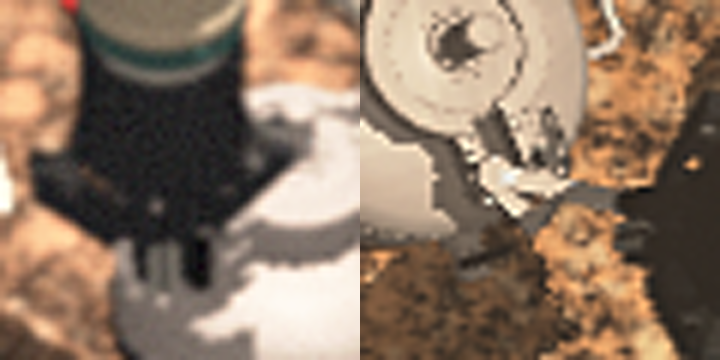

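Call:
{"op": "step_arm", "data": {"moves": "0.055 0 -0.015 0 -0.34 0 0;0 0 0 0 0 0 0"}}

```text
clock: 37.6
eef_pos: [414.0, -363.2, 163.7]
tool_rot: [-1.571, 0.001, -0.106]
force: [-5.0, -0.4, -0.9]
width: -0.2
```

Call:
{"op": "step_arm", "data": {"moves": "0.055 0 -0.015 0 -0.34 0 0;0 0 0 0 0 0 0"}}

```text
clock: 37.8
eef_pos: [416.5, -364.4, 163.7]
tool_rot: [-1.571, 0.001, -0.066]
force: [-5.9, -0.7, -0.6]
width: -0.0
```

Call:
{"op": "step_arm", "data": {"moves": "0.055 0 -0.015 0 -0.34 0 0;0 0 0 0 0 0 0"}}

```text
clock: 38.0
eef_pos: [418.5, -365.5, 163.6]
tool_rot: [-1.571, 0.002, -0.025]
force: [-6.8, -0.1, -0.5]
width: 0.4
```

Call:
{"op": "step_arm", "data": {"moves": "0.055 0 -0.012 0 -0.34 0 0;0 0 0 0 0 0 0"}}

```text
clock: 38.2
eef_pos: [421.0, -366.5, 163.6]
tool_rot: [-1.571, 0.003, 0.015]
force: [-8.0, -1.3, -0.6]
width: -0.3
```

Call:
{"op": "step_arm", "data": {"moves": "0.04 0 -0.008 0 -0.25 0 0;0 0 0 0 0 0 0"}}

```text
clock: 38.4
eef_pos: [422.1, -367.1, 163.6]
tool_rot: [-1.571, 0.004, 0.044]
force: [-8.9, -1.3, 0.5]
width: 0.2
```

Call:
{"op": "step_arm", "data": {"moves": "0.03 0 -0.005 0 -0.17 0 0;0 0 0 0 0 0 0"}}

```text
clock: 38.6
eef_pos: [423.0, -367.6, 163.6]
tool_rot: [-1.571, 0.005, 0.064]
force: [-10.3, -1.7, 1.4]
width: 0.2
```

Run:
```python
from look import *
s=ctrl.read_state(); e=s["eef_pos"];print(e,s["tool_rot"],s["force"],s["clock"])
ps=[get_image("side"),get_image("top")]
for P_ in ps:
  for t in("knob","pivot","jaw_l_end","jaw_r_end"):print(t,nets.place_of(P_,t)[:1])
print(ctrl.read_state()["force"])
```

```text
[ 423.03835648 -367.56416651  163.61466981] [-1.57126462  0.00452199  0.0643015 ] [-10.33108108  -1.70077954   1.40821318] 38.6
knob [{'position': [441.7, -368.1, 179.8], 'conf': 0.49}]
pivot []
jaw_l_end [{'position': [454.9, -289.4, 125.5], 'conf': 0.58}]
jaw_r_end [{'position': [465.1, -327.9, 125.1], 'conf': 0.62}]
knob [{'position': [442.9, -367.3, 170.1], 'conf': 0.76}]
pivot [{'position': [441.9, -300.2, 172.5], 'conf': 0.72}]
jaw_l_end [{'position': [453.9, -288.7, 129.1], 'conf': 0.94}]
jaw_r_end [{'position': [472.3, -324.4, 127.2], 'conf': 0.7}]
[-10.25125912  -2.21753021   0.82691389]
```

Call:
{"op": "step_arm", "data": {"moves": "-0.05 0 0 0 0 0 0;-0.2 0 0 0 0 0 0;-0.4 0 0 0 0 0 0;0 -0.6 0 0 0 0 0;0 -0.6 0 0 0 0 0;-0.5 -0.3 0 0 0 0 0;-0.3 -0.2 0.5 0 0 0 0;0 0 0 0 0 0 0;0 0 0 0 0 0 0"}}

```text
clock: 40.0
eef_pos: [353.8, -346.0, 249.7]
tool_rot: [-1.573, -0.004, 0.068]
force: [1.3, -0.2, -0.3]
width: -0.1
```

Run:
```python
from look import *
s=ctrl.read_state(); e=s["eef_pos"];print(e,s["tool_rot"],s["force"],s["clock"])
ps=[get_image("side"),get_image("top")]
o=[over(p,None,[],*proj(p,(470,-310,150)),36,5) for p in ps]
cv2.imwrite("pics/fin.png",np.hstack(o))
for P_ in ps:
  for t in("knob","pivot","jaw_l_end","jaw_r_end","cap_seat","mug","spoon","tumbler"):print(t,nets.place_of(P_,t)[:1])
```

```text
[ 353.84673013 -346.04527473  249.67918741] [-1.5725423  -0.00364894  0.0677419 ] [ 1.27091109 -0.20698532 -0.2739506 ] 40.0
knob [{'position': [444.5, -368.5, 180.7], 'conf': 0.47}]
pivot [{'position': [442.9, -299.1, 176.1], 'conf': 0.65}]
jaw_l_end [{'position': [454.9, -290.3, 125.0], 'conf': 0.66}]
jaw_r_end [{'position': [388.5, -74.9, 1.9], 'conf': 0.68}]
cap_seat [{'position': [500.4, -26.0, 10.2], 'conf': 0.38}]
mug [{'position': [512.5, -293.0, 162.7], 'conf': 0.17}]
spoon [{'position': [391.4, -72.5, 2.2], 'conf': 0.39}]
tumbler []
knob [{'position': [441.2, -364.9, 175.0], 'conf': 0.76}]
pivot [{'position': [513.1, -286.6, 127.3], 'conf': 0.57}]
jaw_l_end [{'position': [455.3, -287.4, 129.2], 'conf': 0.85}]
jaw_r_end []
cap_seat [{'position': [513.2, -290.4, 128.3], 'conf': 0.83}]
mug [{'position': [542.1, 564.5, 1.5], 'conf': 0.92}]
spoon [{'position': [392.8, -74.5, 1.1], 'conf': 0.64}]
tumbler [{'position': [646.2, 500.2, 0.6], 'conf': 0.77}]
```

View pics/fin.png

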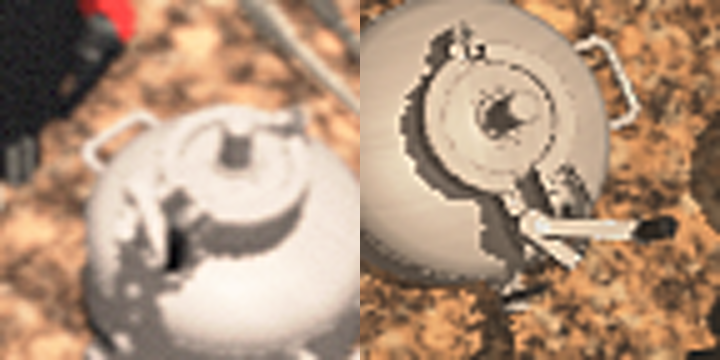

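```bash
python3 -c "
from cell import ctrl
print(ctrl.finish_job())"
```

```text
the job is handed in; nothing more can be done
None
```

The port is closed as far as I could measure, and the job was handed in at about 40 s of the 72 s allowed. No verdict was reported.

- **Cap:** I took the steel cap from the board and left the red look-alike alone. It went into the bore without resistance and touched down at the expected height. The last top view put it at (513, -290, 128), within about 1.5 mm of the port.
- **Half rings:** I pushed each one in until the seal pushed back, at about 6 to 7 N. Partway in, the left ring took about 7 N of sideways force, so I moved the contact point on it.
- **Latch:** The hook bit at about 3 N. Force rose by about 0.4 N per mm to 8 N, then more than twice as steeply, which I took as home. I stopped at about 10.3 N, backed off, and the lever stayed where I left it.

**Last checks:** In the pictures the ring is shut around the cap, the lever points to the tank's right, and the gripper is clear. The mug, spoon and tumbler are within about 4 mm of where they started.

**Uncertain or in disagreement:**
- The side view did not find the seated cap at the end; it reported the red one instead.
- The networks' lug positions scatter by several mm. They cannot show the 0.004 rad closure, so that rests on the change in force. With the latch drawn, the lugs measured about 40 mm apart (39 mm when fully shut), but the right lug was not found in the last pictures.
- I could not read the latch angle directly. From the lever's direction I estimate about 0.4 to 0.9 rad (limit 0.8); the force says the ring is home, which should put it at 0.7 or less.

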